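# Fill the core plug tray and hover the scanner over the rust-red core

## Task

Fill the two empty pockets of the grey tray with the two spare cores, setting each one upright on the pocket floor without dropping it. Then take the yellow scanner out of its holster, carry it over the tray's handle and the standing cores without touching them, and finish while holding it still, upright and square with the tray, its nose centred about a centimetre above the top of the rust-red core and not touching it. Do not let go of the scanner, and leave the other cores and everything else on the table where they are.

Things in the scene. Friction and masses are not known exactly. Their poses are not given: they have to be found in the camera images.
- tray: fixed light-grey plug tray, 210 x 340 mm (its x, y), 35 mm high (edge teeth 43 mm), two rows of three square pockets (row pitch 95 mm each way), each 46 mm wide, 25 mm deep: floor 10 mm above the table, a seated core stands 45 mm proud, its top 80 mm above the table. Four hold a core, two are empty; which ones varies. Origin: centre of the underside, on the table
- bail_left (a point): top middle of the fixed steel carrying bail over the tray's +y end: an arch along the tray's x, 128 mm long, 16 mm thick, its top 113 mm above the table
- bail_right (a point): the same on the bail over the tray's -y end
- pocket0 (a point): centre of the floor of the pocket at x = -47.5, y = -95 mm of the tray (10 mm above the table); it may be empty or hold a core
- pocket1 (a point): centre of the floor of the pocket at x = -47.5, y = +0 mm of the tray (10 mm above the table); it may be empty or hold a core
- pocket2 (a point): centre of the floor of the pocket at x = -47.5, y = +95 mm of the tray (10 mm above the table); it may be empty or hold a core
- pocket3 (a point): centre of the floor of the pocket at x = +47.5, y = -95 mm of the tray (10 mm above the table); it may be empty or hold a core
- pocket4 (a point): centre of the floor of the pocket at x = +47.5, y = +0 mm of the tray (10 mm above the table); it may be empty or hold a core
- pocket5 (a point): centre of the floor of the pocket at x = +47.5, y = +95 mm of the tray (10 mm above the table); it may be empty or hold a core
- core_a: upright rock cylinder, 38 mm diameter and 70 mm tall, 0.16 to 0.24 kg; mid-grey standing in one of the tray's pockets from the start; stays where it is. Origin: centre of its underside, z up along its axis; its yaw is meaningless.
- core_b: upright rock cylinder, 38 mm diameter and 70 mm tall, 0.16 to 0.24 kg; dark greenish grey standing in one of the tray's pockets from the start; stays where it is. Origin: centre of its underside, z up along its axis; its yaw is meaningless.
- core_c: upright rock cylinder, 38 mm diameter and 70 mm tall, 0.16 to 0.24 kg; light grey standing in one of the tray's pockets from the start; stays where it is. Origin: centre of its underside, z up along its axis; its yaw is meaningless.
- core_d: upright rock cylinder, 38 mm diameter and 70 mm tall, 0.16 to 0.24 kg; bluish grey standing in one of the tray's pockets from the start; stays where it is. Origin: centre of its underside, z up along its axis; its yaw is meaningless.
- rust_core: loose spare, rust-red, upright rock cylinder, 38 mm diameter and 70 mm tall, 0.16 to 0.24 kg; it stands on the table left of the tray. Origin: centre of its underside, z up along its axis; its yaw is meaningless.
- pale_core: loose spare, pale cream, upright rock cylinder, 38 mm diameter and 70 mm tall, 0.16 to 0.24 kg; it stands on the table left of the tray. Origin: centre of its underside, z up along its axis; its yaw is meaningless.
- rust_core_top (a point): centre of the top face of the rust-red core
- holster: fixed black open-topped holster, 52 x 76 mm outside (its x and y), 45 mm high, walls 4 mm, on a 100 x 120 mm foot plate 4 mm thick; its inner floor is 4 mm above the table. Origin: centre of the underside
- scanner: hand scanner, 163 mm tall, 0.28 to 0.46 kg, nose down in the holster (41 mm deep; lifts straight up). From below: round black nose 38 mm diameter to 30 mm; yellow body 36 (x) by 60 (y) mm, 30 to 96 mm, screen on its +x face; black handle 32 (x) by 42 (y) mm, 96 to 162 mm, to be gripped across its 32 mm. Origin: centre of the nose's flat end face, z up along the tool, as it stands
- scanner_nose (a point): centre of the flat end face of the scanner's nose (the same point as the scanner's origin)
- mouse: bystander: blue and black computer mouse, 100 x 58 x 33 mm. Origin: centre of the underside
- marker: bystander: white and red marker pen lying on the table, about 140 x 16 mm, 16 mm high. Origin: underside, 50 mm from the white end
- bottle: bystander: white bottle with a blue cap, 60 mm diameter, 170 mm tall. Origin: centre of the underside
- hammer: bystander: hammer lying on the table, 280 mm long. Origin: underside
Mind the look-alikes: they are no part of the job. What is shaped like the core_b but pink is not meant.

How it is judged:
By the outcome, as a careful person would: the job done as asked, in the order asked, and still so for the second after the job is handed in, while the arm keeps its last pose, push and grip.
It also fails if it takes over 72 s, if anything falls off the work surface, if the arm or the gripper's body presses on something with over 40 N, if the wrist force passes 120 N, or if a joint passes its speed limit or range.

## Robot

A 6-joint arm with a two-finger parallel gripper is mounted at the origin on the work surface. World frame = base frame: x ahead of the robot, y to its left, z up, the work surface at z = 0. Lengths are in m, angles in degrees, forces in N, time in s.
With the tool pointing down it reaches from about 0.375 to 0.75 m from the base axis. Payload 9 kg.
Tool frame: the origin (TCP) lies midway between the tips of the shut fingers; the grasp point (between the pads) lies 19 mm behind it; z points along the fingers, y is the direction in which the jaws open and shut (so a half turn about z gives the same grasp; the last joint's range is limited). The gripper opens to 85 mm and grips with 20 to 120 N. Pads are 22 mm wide; open, the fingers measure 114 mm over their backs; the gripper's body (76 mm by 85 mm) begins 54 mm behind the grasp point. The pads swing forward as they close: fully open they stand 13 mm farther back than shut.
Start: joints at [-88.734, 5.964, 5.575, 89.605, 0, 77.527], TCP at [0.143, -0.583, 0.231] pointing down, gripper open.
Joint ranges: [-171.21, 171.21], [-48.23, 106.86], [-62.78, 66.21], [-105.2, 120.99], [-86.42, 89.51], [-180, 180]. Speed limits (degrees/s): [127.2, 127.2, 147.25, 180, 180, 180].

## Interface

Orientations are given as [roll, pitch, yaw] about the fixed x, y, z axes, in that order (R = Rz(yaw) Ry(pitch) Rx(roll)).
In Python, from station import * gives the robot as it stands.
- The arm moves only by the tool arm_command, never from a script. Its argument "moves" is a list of rows, each an object of numbers: "x", "y", "z": the shift along the tool's x, y, z in m; "rx", "ry", "rz": the turn, a rotation vector about the tool's x, y, z in degrees; "claw": the finger opening in m, from 0 to 0.0854. A call has 1 to 8 rows; each row shifts and turns the commanded pose from where the row before left it, along the tool's axes as they then stand; what a row does not reach is not made up. A row lasts 1/10 s, in which the tool goes at most 50 mm and 8.59 degrees, less where a joint would pass 70% of its speed; a pose out of reach is approached as far as the arm can. A call with a gripper value outside its range is refused whole. The fingers move at their own pace and stop on an object; "force" is the grip in N (left out, the last holds). Time passes only in rows, so rows that do not move let the fingers close. It gives the time, the measured TCP pose, the force and the opening at its end, in the units of the state.
- read_state(): the state, without advancing time (a new reading comes with each control period).
- get_image(name): name is "scene" or "top" or "wrist"; returns a dict with "pixels" (400x640x3 uint8, blue, green, red), "z_map" (400x640 float32, m along the optical axis (not along the pixel's ray), 0 where there is no reading), "mtx" (3x3 intrinsics, pixels), "xyz" and "orientation" of the camera in the world; the wrist camera has in their place "T_tool_cam" (4x4, takes a point from camera to tool coordinates, whose origin is the TCP and whose axes are the flange's). Camera axes: x right, y up, looking along -z (the intrinsics and any distortion apply to the point x, -y, -z); pixel columns grow to the right and rows downward; lengths in m; the calibration is good to about 2 mm. A picture is of the moment at which its call begins: read the wrist's pose just before it.
- finish_job(): hands the job in, once; it reports no verdict.
Trained networks look in a picture, given as the dict that the camera call returned (one of the last four; its "shot" number tells which), for a name from the list of things; names that differ only in an ending like _2 or _b are one class to them, and where a whole thing is asked for, a point or a joint stands for the part that bears it (a point fixed in the world has none). Each returns a list of dicts, best first, with "confidence" (0 to 1); they miss things now and then, are a little off and sometimes report something else, mostly with a low value. They report only what shows in the picture. A call takes as long as a camera call. They do not tell look-alikes from the thing itself.
- look_for(picture, target): "xy" ([column, row] in pixels, amid what is visible of it).
The state is a dict: "time": time; "joint_pos": joint angles; "dq": joint speeds; "joint_torque": joint torques, N m; "position": TCP position; "eef_rot": TCP orientation; "wrist_force": force on the tool from outside, world axes, zero at the start; "wrist_torque": the same for the moment, N m; "opening": finger opening in m.
Only numpy, scipy, OpenCV 4.12 (cv2) and the standard library are available. Lean on these libraries where they do the work, as an engineer would, in place of code of your own. Each camera call takes 0.05 s, during which the arm holds its last target. There are 200 camera calls.

## Working session

There is one attempt and no reset: what is moved stays moved. The work goes in short steps, Python scripts to look and compute and a tool call to move; the robot and the scene stay as the last step left them, time stands still between calls to the robot, and variables do not carry over. Pictures are saved under pics/ and viewed, about 8 in all and at most 12, crops included, and the job is handed in when it is done.

Besides the shell and the picture viewer there is one more tool, called after "Emit:" as name([rows], argument=value, ...), one row to a line, values as JSON. arm_command: Moves the arm, as the interface text tells. Its arguments: {"type":"object","properties":{"moves":{"type":"array"},"force":{"type":"number"}},"required":["moves"]}

```bash
ls; mkdir -p pics; cat > h.py <<'E'
from station import *
import numpy as np, cv2
from scipy.spatial.transform import Rotation as R
def campose(p, st=None):
    if "T_tool_cam" in p:
        T=np.eye(4); T[:3,:3]=R.from_euler('xyz',st["eef_rot"],degrees=True).as_matrix(); T[:3,3]=st["position"]
        return T@np.array(p["T_tool_cam"])
    T=np.eye(4); o=np.array(p["orientation"],float)
    T[:3,:3]=R.from_euler('xyz',o,degrees=True).as_matrix() if o.shape==(3,) else o
    T[:3,3]=p["xyz"]; return T
def cloud(p, st=None):
    z=p["z_map"]; K=np.array(p["mtx"]); v,u=np.mgrid[:z.shape[0],:z.shape[1]]
    P=np.stack([(u-K[0,2])/K[0,0]*z,-(v-K[1,2])/K[1,1]*z,-z],-1)
    T=campose(p,st); W=P@T[:3,:3].T+T[:3,3]; W[z==0]=np.nan; return W
E
python3 - <<'E'
from h import *
s=read_state(); print(s)
for n in ("top","scene"):
    p=get_image(n); print(n,p.keys(),p["mtx"],p["xyz"],p["orientation"],p["pixels"].shape)
    cv2.imwrite(f"pics/{n}1.png",p["pixels"]); 
    W=cloud(p); np.savez(f"{n}1.npz",W=W,px=p["pixels"])
    for t in ("rust_core","pale_core","scanner","holster","tray","core_a","bail_left","bail_right"):
        for d in look_for(p,t)[:6]:
            u,v=map(int,d["xy"]); print(t,round(d["confidence"],2),u,v,W[v,u].round(3), p["pixels"][v,u])
E
```

```text
pics
{'time': 0.0, 'joint_pos': array([-8.87334370e+01,  5.99960180e+00,  5.52637507e+00,  8.96058199e+01,
       -1.06480305e-03,  7.75273054e+01]), 'dq': array([ 0.10439614,  0.09080232,  0.07330558,  0.06786417, -0.00673979,
        0.02862599]), 'joint_torque': array([-5.47954860e-04, -5.56935489e+01,  5.03646576e+01,  1.70650048e-02,
       -4.17122956e-04, -2.23064643e-05]), 'position': array([ 0.14250411, -0.58247317,  0.23050572]), 'eef_rot': array([-1.79922589e+02, -1.60323609e-02,  1.37392475e+01]), 'wrist_force': array([0.2776889 , 0.17286554, 0.29003257]), 'wrist_torque': array([-0.03407221, -0.04480409, -0.03578326]), 'opening': 0.08535886599625607}
top dict_keys(['pixels', 'z_map', 'mtx', 'xyz', 'orientation', 'shot']) [[473.82006914   0.         318.08871983]
 [  0.         473.82006914 198.60260906]
 [  0.           0.           1.        ]] [ 0.37467985 -0.01649305  1.35442954] [  7.03294431  -0.84118314 -90.49452179] (400, 640, 3)
rust_core 0.6 179 210 [0.496 0.317 0.157] [26 27 26]
pale_core 0.76 268 219 [0.478 0.1   0.067] [176 204 199]
pale_core 0.48 176 209 [0.4
[... 1504 characters left out ...]
  69 100]
tray 0.73 170 337 [ 0.441 -0.474  0.021] [120 179 221]
tray 0.57 282 269 [ 0.572 -0.2    0.038] [239 242 240]
core_a 0.88 243 278 [ 0.519 -0.283  0.08 ] [176 199 213]
core_a 0.84 252 195 [ 0.38  -0.066  0.067] [158 135 222]
core_a 0.78 289 220 [ 0.522 -0.088  0.082] [109 141 125]
core_a 0.73 282 270 [ 0.573 -0.202  0.037] [239 242 240]
core_a 0.62 264 250 [ 0.518 -0.195  0.081] [147 155 160]
core_a 0.54 316 239 [ 0.613 -0.099  0.08 ] [160 144 139]
bail_left 0.95 282 273 [ 0.578 -0.208  0.036] [239 242 240]
bail_left 0.33 358 120 [0.514 0.316 0.115] [ 53  74 102]
bail_right 0.63 225 369 [ 0.626 -0.467  0.129] [144 160 171]
bail_right 0.57 284 272 [ 0.58  -0.203  0.035] [239 242 240]
```

View pics/top1.png

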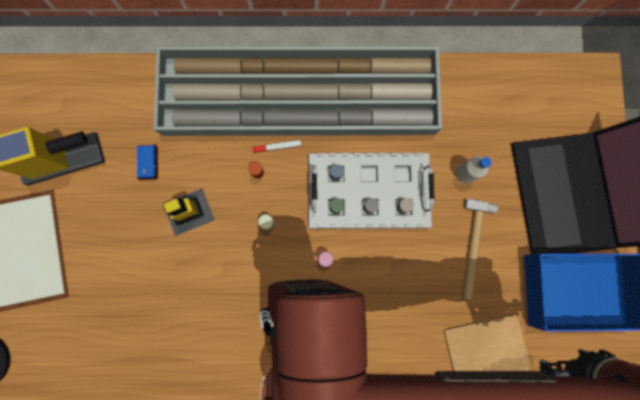

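View pics/scene1.png

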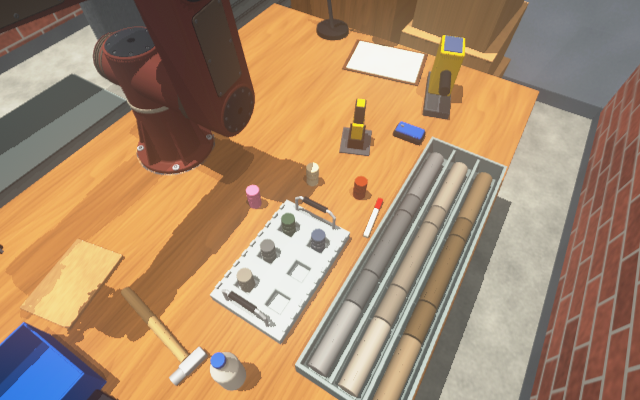

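```bash
python3 - <<'E'
from h import *
from scipy.optimize import least_squares
for n in ("top","scene"):
    d=np.load(f"{n}1.npz"); W=d["W"]; Z=W[...,2]
    P=W.reshape(-1,3); P=P[np.isfinite(P).all(1)]
    def blob(lo,hi,c,r):
        q=P[(P[:,2]>lo)&(P[:,2]<hi)&(np.hypot(P[:,0]-c[0],P[:,1]-c[1])<r)]
        if len(q)<8: return len(q)
        return len(q), q.mean(0).round(4), cv2.minEnclosingCircle(q[:,:2].astype(np.float32))
    for nm,c in dict(rust=(.63,.126),pale=(.48,.098),c1=(.516,-.18),c2=(.613,-.09),c3=(.513,-.275),c4=(.518,-.085)).items():
        lo=.055 if nm in('rust','pale') else .07
        print(n,nm,blob(lo,lo+.03,c,.032))
    q=P[(P[:,2]>.1)&(P[:,2]<.125)&(P[:,0]>.46)&(P[:,0]<.68)&(P[:,1]>-.38)&(P[:,1]<.02)]
    for s in (q[q[:,1]>-.18],q[q[:,1]<-.18]):
        if len(s)>5: print(n,"bail",len(s),cv2.minAreaRect(s[:,:2].astype(np.float32)),s[:,2].mean())
    q=P[(P[:,2]>.025)&(P[:,2]<.06)&(P[:,0]>.43)&(P[:,0]<.72)&(P[:,1]>-.42)&(P[:,1]<.03)]
    print(n,"tray",len(q),cv2.minAreaRect(q[:,:2].astype(np.float32)))
    for lo,hi in ((.15,.19),(.085,.105),(.035,.055),(.002,.009)):
        q=P[(P[:,2]>lo)&(P[:,2]<hi)&(abs(P[:,0]-.5)<.1)&(abs(P[:,1]-.31)<.1)]
        if len(q)>5: print(n,"scan",lo,len(q),q.mean(0).round(4),cv2.minAreaRect(q[:,:2].astype(np.float32)))
E
```

```text
top rust (156, array([0.6192, 0.1349, 0.0693]), ((0.6201756000518799, 0.1359267383813858), 0.019278425723314285))
top pale (160, array([0.4714, 0.1055, 0.0701]), ((0.4718446135520935, 0.10563766956329346), 0.01915058121085167))
top c1 (156, array([ 0.5137, -0.1821,  0.0803]), ((0.5140075087547302, -0.18274426460266113), 0.019184540957212448))
top c2 (155, array([ 0.6087, -0.0881,  0.0801]), ((0.6090566515922546, -0.08823951333761215), 0.019041478633880615))
top c3 (160, array([ 0.5133, -0.2767,  0.0805]), ((0.5146621465682983, -0.27760839462280273), 0.019577806815505028))
top c4 (150, array([ 0.5139, -0.0878,  0.0806]), ((0.5144457817077637, -0.08797136694192886), 0.019033487886190414))
top bail 200 ((0.5604124069213867, -0.026854634284973145), (0.013357173651456833, 0.10744910687208176), 89.54277038574219) 0.11099847229093061
top bail 203 ((0.5584839582443237, -0.33819687366485596), (0.016370432451367378, 0.1133258193731308), 89.23786163330078) 0.11091631157794783
top tray 7153 ((0.5617601871490479, -0.18465423583984375), (0.3404274880886078, 0.21078398823738098), 89.78854370117188)
[... 1612 characters left out ...]
129390001297, -0.17826825380325317), (0.34232887625694275, 0.21159879863262177), 89.9361343383789)
scene scan 0.15 136 [0.5086 0.3288 0.1643] ((0.5057644248008728, 0.336072713136673), (0.03134450316429138, 0.047697924077510834), 21.58063507080078)
scene scan 0.085 88 [0.5149 0.3158 0.0962] ((0.508215069770813, 0.3309178948402405), (0.036407262086868286, 0.053975000977516174), 22.532501220703125)
scene scan 0.035 127 [0.5139 0.316  0.0449] ((0.5064539313316345, 0.33392831683158875), (0.051674582064151764, 0.07962360233068466), 22.59071922302246)
scene scan 0.002 884 [0.5037 0.3066 0.004 ] ((0.5006311535835266, 0.3105071187019348), (0.19926171004772186, 0.19857951998710632), 89.59266662597656)
```

Two pictures viewed. The overhead picture shows the rust core at (256,169) and the pale core at (265,221). The tray is centred near (370,190), with empty pockets at (369,174) and (402,174), which are pocket4 and pocket3. The scanner is in its holster at (180,208).

What could be confused with the targets (overhead pixels):
- **Pale core:** the pink cylinder at (325,259) and the light-grey core seated at (404,206).
- **Scanner:** the big yellow tool at (30,150).
- **Rust core:** the red marker tip at (258,148).

I choose rust at (256,169), pale at (265,221) and the scanner at (180,208), and will check them from the wrist camera.

Emit:
arm_command([
  {"x":0.03,"rz":-8.5},
  {"x":0.05,"rz":-8.5},
  {"x":0.05,"rz":-8.5},
  {"x":0.05,"rz":-8.5},
  {"x":0.05,"rz":-8.5},
  {"x":0.05,"rz":-8.5},
  {"x":0.05,"rz":-8.5},
  {"x":0.05,"rz":-8.5},
])

```text
$.moves[0]: bad value
```

```bash
cat >> h.py <<'E'
def go(t,yaw=90.):
    "shift in tool axes and rz needed to reach TCP t (pointing down) at yaw"
    s=read_state(); T=R.from_euler('xyz',s["eef_rot"],degrees=True)
    d=T.inv().apply(np.array(t)-s["position"]); w=(T.inv()*R.from_euler('xyz',[180,0,yaw],degrees=True)).as_rotvec(degrees=True)
    print("t",round(s["time"],2),"pos",s["position"].round(4),"rot",s["eef_rot"].round(2),"q6",s["joint_pos"][5].round(1),"F",s["wrist_force"].round(1),"op",round(s["opening"],4))
    print("  shift",(d*1000).round(1),"mm turn",w.round(2))
E
python3 -c "
from h import *
go([.535,-.183,.30])"
```

```text
t 0.9 pos [ 0.1425 -0.5829  0.2313] rot [179.99   0.    13.74] q6 77.5 F [ 1.  -0.7 -0.2] op 0.0855
  shift [ 476.2 -295.2  -68.7] mm turn [ 0.000e+00  1.000e-02 -7.626e+01]
```

Emit:
arm_command([
  {"x":0.03,"y":0,"z":0,"rx":0,"ry":0,"rz":-8.5,"claw":0.085},
  {"x":0.05,"y":0,"z":0,"rx":0,"ry":0,"rz":-8.5,"claw":0.085},
  {"x":0.05,"y":0,"z":0,"rx":0,"ry":0,"rz":-8.5,"claw":0.085},
  {"x":0.05,"y":0,"z":0,"rx":0,"ry":0,"rz":-8.5,"claw":0.085},
  {"x":0.05,"y":0,"z":0,"rx":0,"ry":0,"rz":-8.5,"claw":0.085},
  {"x":0.05,"y":0,"z":0,"rx":0,"ry":0,"rz":-8.5,"claw":0.085},
  {"x":0.05,"y":0,"z":0,"rx":0,"ry":0,"rz":-8.5,"claw":0.085},
  {"x":0.05,"y":0,"z":0,"rx":0,"ry":0,"rz":-8.5,"claw":0.085},
])

```text
time: 1.7
position: [0.3978, -0.3262, 0.2312]
eef_rot: [180.0, 0.0, 82.1]
wrist_force: [1.1, -0.2, 0.0]
opening: 0.0852
```

```bash
python3 -c "
from h import *
go([.5,-.183,.30])"
```

```text
t 1.7 pos [ 0.3978 -0.3262  0.2312] rot [1.7998e+02 1.0000e-02 8.2110e+01] q6 43.9 F [ 1.1 -0.2  0. ] op 0.0852
  shift [155.8  81.6 -68.8] mm turn [ 0.02  0.01 -7.89]
```

Emit:
arm_command([
  {"x":0,"y":0,"z":-0.02,"rx":0,"ry":0,"rz":-7.9,"claw":0.085},
  {"x":0.04,"y":0.03,"z":-0.02,"rx":0,"ry":0,"rz":0,"claw":0.085},
  {"x":0.04,"y":0.03,"z":-0.02,"rx":0,"ry":0,"rz":0,"claw":0.085},
  {"x":0.04,"y":0.03,"z":-0.01,"rx":0,"ry":0,"rz":0,"claw":0.085},
  {"x":0.023,"y":0.01,"z":0,"rx":0,"ry":0,"rz":0,"claw":0.085},
  {"x":0,"y":0,"z":0,"rx":0,"ry":0,"rz":0,"claw":0.085},
])

```text
time: 2.3
position: [0.4942, -0.1893, 0.2989]
eef_rot: [179.9, 0.0, 89.9]
wrist_force: [0.5, -0.8, -0.2]
opening: 0.0851
```

```bash
cat >> h.py <<'E'
def shot(name):
    s=read_state(); p=get_image("wrist"); W=cloud(p,s); cv2.imwrite(f"pics/{name}.png",p["pixels"]); np.savez(f"{name}.npz",W=W,px=p["pixels"])
    P=W.reshape(-1,3); return P[np.isfinite(P).all(1)],p,W
def blob(P,lo,hi,c,r):
    q=P[(P[:,2]>lo)&(P[:,2]<hi)&(np.hypot(P[:,0]-c[0],P[:,1]-c[1])<r)]
    if len(q)<8: return len(q)
    c,rr=cv2.minEnclosingCircle(q[:,:2].astype(np.float32)); return len(q),q.mean(0).round(4),np.round(c,4),round(rr,4)
E
python3 - <<'E'
from h import *
P,p,W=shot("w1"); go([.5,-.183,.3])
print(np.array(p["T_tool_cam"]).round(3), p["mtx"], np.nanmin(W,(0,1)),np.nanmax(W,(0,1)))
for nm,c in dict(c1=(.514,-.18),c2=(.609,-.087),c3=(.514,-.276),c4=(.514,-.086)).items(): print(nm,blob(P,.07,.095,c,.032))
for c in ((.609,-.182),(.609,-.277)):
    q=P[(P[:,2]>.002)&(P[:,2]<.017)&(abs(P[:,0]-c[0])<.035)&(abs(P[:,1]-c[1])<.035)]
    if len(q): print("pocket",len(q),q.min(0).round(4),q.max(0).round(4),cv2.minAreaRect(q[:,:2].astype(np.float32)))
E
```

```text
t 2.35 pos [ 0.4934 -0.1908  0.2985] rot [1.7998e+02 2.0000e-02 8.9800e+01] q6 54.9 F [ 1.1 -1.5 -0.8] op 0.0851
  shift [ 7.8  6.6 -1.5] mm turn [ 0.02  0.02 -0.2 ]
[[ 0.001  0.954  0.299  0.076]
 [ 1.    -0.001 -0.001  0.   ]
 [-0.001  0.299 -0.954 -0.141]
 [ 0.     0.     0.     1.   ]] [[358.83321577   0.         320.81388672]
 [  0.         358.83321577 195.50119434]
 [  0.           0.           1.        ]] [-6.46544423e-04 -9.80879620e-01 -4.37192923e-01] [ 1.46609933 -0.02506211  0.38563849]
c1 (1077, array([ 0.5152, -0.1791,  0.0786]), array([ 0.5153, -0.1798]), 0.0191)
c2 (1417, array([ 0.6092, -0.085 ,  0.0787]), array([ 0.6102, -0.0849]), 0.0192)
c3 (916, array([ 0.515 , -0.273 ,  0.0782]), array([ 0.5151, -0.2745]), 0.0192)
c4 (1351, array([ 0.5153, -0.0848,  0.0789]), array([ 0.5154, -0.085 ]), 0.019)
pocket 1367 [ 0.5917 -0.2033  0.0062] [ 0.6341 -0.159   0.0168] ((0.6129122972488403, -0.18110425770282745), (0.04241262376308441, 0.04429503530263901), 0.014353770762681961)
pocket 1038 [ 0.5914 -0.2988  0.0055] [ 0.6339 -0.2586  0.017 ] ((0.6126341819763184, -0.27872249484062195), (0.04017508774995804, 0.04245707765221596), 89.98370361328125)
```

View pics/w1.png

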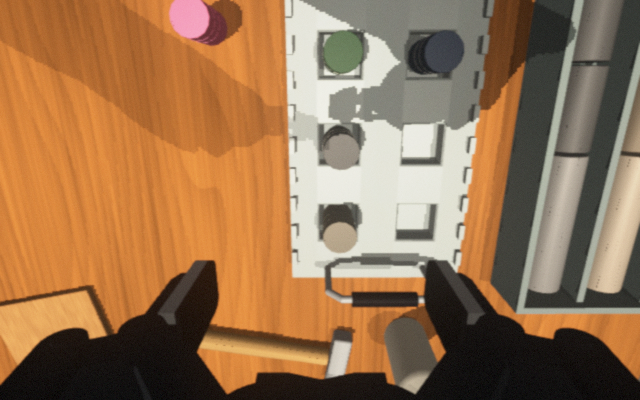

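Third picture: it shows the tray from above, with the empty pockets at (420,142) and (415,220), the four seated cores, and the pink look-alike at (190,18). I'll take the pocket rims from this shot, then go to the pale core.

```bash
python3 - <<'E'
from h import *
def rim(P,c):
    q=P[(P[:,2]>.029)&(P[:,2]<.039)]; o=[]
    for a in (0,1):
        s=q[(abs(q[:,1-a]-c[1-a])<.012)&(abs(q[:,a]-c[a])<.04)][:,a]
        lo=np.sort(s[s<c[a]])[-12:]; hi=np.sort(s[s>c[a]])[:12]
        o.append((round((np.median(lo)+np.median(hi))/2,4),round(np.median(hi)-np.median(lo),4)))
    return o
for n in ("w1","top1","scene1"):
    W=np.load(n+".npz")["W"]; P=W.reshape(-1,3); P=P[np.isfinite(P).all(1)]
    print(n,rim(P,(.610,-.182)),rim(P,(.610,-.277)))
    q=P[(P[:,2]>.029)&(P[:,2]<.037)&(P[:,0]>.44)&(P[:,0]<.69)&(P[:,1]>-.38)&(P[:,1]<.01)]; print(cv2.minAreaRect(q[:,:2].astype(np.float32)))
go([.472-.0,.02,.20])
E
```

```text
w1 [(np.float64(0.6101), np.float64(0.0462)), (np.float64(-0.1795), np.float64(0.0469))] [(np.float64(0.6099), np.float64(0.0463)), (np.float64(-0.274), np.float64(0.0472))]
((0.5630939602851868, -0.19146127998828888), (0.31805649399757385, 0.2105686217546463), 89.95043182373047)
top1 [(np.float64(0.608), np.float64(0.0492)), (np.float64(-0.184), np.float64(0.05))] [(np.float64(0.6075), np.float64(0.0501)), (np.float64(-0.2772), np.float64(0.049))]
((0.5619458556175232, -0.1846746802330017), (0.3400343060493469, 0.21088813245296478), 89.67046356201172)
scene1 [(np.float64(0.6094), np.float64(0.0479)), (np.float64(-0.1798), np.float64(0.0486))] [(np.float64(0.6093), np.float64(0.0487)), (np.float64(-0.2745), np.float64(0.0481))]
((0.5611483454704285, -0.17816351354122162), (0.3421197235584259, 0.21130752563476562), 89.9361343383789)
t 2.35 pos [ 0.4934 -0.1908  0.2985] rot [1.7998e+02 2.0000e-02 8.9800e+01] q6 54.9 F [ 1.1 -1.5 -0.8] op 0.0851
  shift [210.7 -22.2  98.4] mm turn [ 0.02  0.02 -0.2 ]
```

Emit:
arm_command([
  {"x":0.04,"y":0,"z":0.01,"rx":0,"ry":0,"rz":-0.2,"claw":0.07},
  {"x":0.045,"y":0,"z":0.01,"rx":0,"ry":0,"rz":0,"claw":0.07},
  {"x":0.045,"y":0,"z":0.01,"rx":0,"ry":0,"rz":0,"claw":0.07},
  {"x":0.045,"y":0,"z":0.01,"rx":0,"ry":0,"rz":0,"claw":0.07},
  {"x":0.045,"y":-0.01,"z":0.02,"rx":0,"ry":0,"rz":0,"claw":0.07},
  {"x":0.03,"y":-0.011,"z":0.018,"rx":0,"ry":0,"rz":0,"claw":0.07},
  {"x":0,"y":0,"z":0,"rx":0,"ry":0,"rz":0,"claw":0.07},
  {"x":0,"y":0,"z":0,"rx":0,"ry":0,"rz":0,"claw":0.07},
])

```text
time: 3.15
position: [0.4724, 0.0574, 0.2201]
eef_rot: [-180.0, 0.0, 89.9]
wrist_force: [0.3, -0.5, -0.1]
opening: 0.07
```

```bash
python3 - <<'E'
from h import *
P,p,W=shot("w2"); 
for nm,c in dict(pale=(.472,.108),rust=(.620,.139)).items(): print(nm,blob(P,.06,.085,c,.032))
for nm in("rust_core","pale_core"):
    for d in look_for(p,nm)[:3]:
        u,v=map(int,d["xy"]); print(nm,d,W[v,u].round(3),p["pixels"][v,u])
go([.472,.108,.2])
E
```

```text
pale (1756, array([0.4726, 0.1096, 0.0688]), array([0.4727, 0.1093]), 0.019)
rust (2142, array([0.619 , 0.1399, 0.0684]), array([0.6205, 0.1398]), 0.0193)
rust_core {'xy': [501.0, 73.6], 'confidence': 0.65} [0.613 0.141 0.068] [ 28  53 137]
rust_core {'xy': [388.2, 274.3], 'confidence': 0.31} [ 0.542 -0.054  0.034] [230 238 238]
pale_core {'xy': [316.6, 115.8], 'confidence': 0.95} [0.469 0.109 0.069] [181 227 234]
pale_core {'xy': [389.1, 274.4], 'confidence': 0.66} [ 0.543 -0.054  0.034] [227 234 235]
t 3.3 pos [0.4733 0.0564 0.221 ] rot [1.7994e+02 3.0000e-02 8.9730e+01] q6 81.3 F [-0.1 -0.3 -0.2] op 0.0699
  shift [51.6 -1.6 20.9] mm turn [ 0.06  0.03 -0.27]
```

View pics/w2.png

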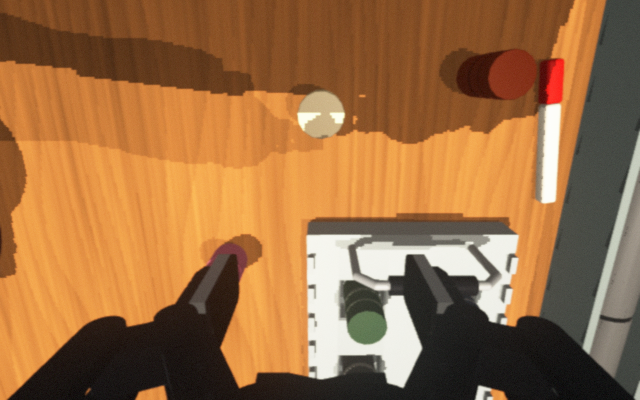

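Fourth picture: the pale core is at (321,113) and the rust core at (500,75). The marker is close beyond the rust core at (548,130), and the pink look-alike is partly hidden at (228,262). The choice is confirmed, so I'll pick the pale core.

Emit:
arm_command([
  {"x":0.026,"y":-0.001,"z":0.01,"rx":0,"ry":0,"rz":0,"claw":0.07},
  {"x":0.0265,"y":0,"z":0.03,"rx":0,"ry":0,"rz":-0.2,"claw":0.07},
  {"x":0,"y":0,"z":0.04,"rx":0,"ry":0,"rz":0,"claw":0.07},
  {"x":0,"y":0,"z":0.04,"rx":0,"ry":0,"rz":0,"claw":0.07},
  {"x":0,"y":0,"z":0.04,"rx":0,"ry":0,"rz":0,"claw":0.07},
  {"x":0,"y":0,"z":0.02,"rx":0,"ry":0,"rz":0,"claw":0.07},
  {"x":0,"y":0,"z":0.005,"rx":0,"ry":0,"rz":0,"claw":0.07},
  {"x":0,"y":0,"z":0,"rx":0,"ry":0,"rz":0,"claw":0.07},
])

```text
time: 4.1
position: [0.4721, 0.1095, 0.0355]
eef_rot: [-180.0, 0.0, 90.0]
wrist_force: [0.7, -0.1, -0.3]
opening: 0.0699
```

Emit:
arm_command([
  {"x":0,"y":0,"z":0,"rx":0,"ry":0,"rz":0,"claw":0.03},
  {"x":0,"y":0,"z":0,"rx":0,"ry":0,"rz":0,"claw":0.03},
  {"x":0,"y":0,"z":0,"rx":0,"ry":0,"rz":0,"claw":0.03},
  {"x":0,"y":0,"z":0,"rx":0,"ry":0,"rz":0,"claw":0.03},
  {"x":0,"y":0,"z":0,"rx":0,"ry":0,"rz":0,"claw":0.03},
  {"x":0,"y":0,"z":0,"rx":0,"ry":0,"rz":0,"claw":0.03},
], force=40)

```text
time: 4.7
position: [0.4732, 0.1101, 0.0371]
eef_rot: [179.8, 0.0, 90.0]
wrist_force: [-0.9, -0.5, 5.7]
opening: 0.0371
```

```bash
python3 -c "
from h import *
go([.472,.109,.2])"
```

```text
t 4.7 pos [0.4732 0.1101 0.0371] rot [1.7984e+02 3.0000e-02 9.0040e+01] q6 87.6 F [-0.9 -0.5  5.7] op 0.0371
  shift [  -1.2   -0.7 -162.9] mm turn [0.16 0.03 0.04]
```

Emit:
arm_command([
  {"x":0,"y":0,"z":-0.01,"rx":0,"ry":0,"rz":0,"claw":0.03},
  {"x":0,"y":0,"z":-0.03,"rx":0,"ry":0,"rz":0,"claw":0.03},
  {"x":0,"y":0,"z":-0.04,"rx":0,"ry":0,"rz":0,"claw":0.03},
  {"x":0,"y":0,"z":-0.04,"rx":0,"ry":0,"rz":0,"claw":0.03},
  {"x":0,"y":0.01,"z":-0.04,"rx":0,"ry":0,"rz":0,"claw":0.03},
  {"x":-0.02,"y":0.02,"z":-0.01,"rx":0,"ry":0,"rz":0,"claw":0.03},
  {"x":-0.03,"y":0.025,"z":0,"rx":0,"ry":0,"rz":0,"claw":0.03},
  {"x":-0.035,"y":0.02,"z":0,"rx":0,"ry":0,"rz":0,"claw":0.03},
])

```text
time: 5.5
position: [0.5482, 0.0249, 0.2069]
eef_rot: [179.9, 0.0, 90.1]
wrist_force: [0.4, -0.2, -2.3]
opening: 0.0369
```

Emit:
arm_command([
  {"x":-0.04,"y":0.015,"z":0,"rx":0,"ry":0,"rz":0,"claw":0.03},
  {"x":-0.04,"y":0.015,"z":0,"rx":0,"ry":0,"rz":0,"claw":0.03},
  {"x":-0.04,"y":0.015,"z":0,"rx":0,"ry":0,"rz":0,"claw":0.03},
  {"x":-0.04,"y":0.017,"z":0,"rx":0,"ry":0,"rz":0,"claw":0.03},
  {"x":-0.04,"y":0,"z":0,"rx":0,"ry":0,"rz":0,"claw":0.03},
  {"x":-0.04,"y":0,"z":0,"rx":0,"ry":0,"rz":0,"claw":0.03},
  {"x":-0.035,"y":0,"z":0,"rx":0,"ry":0,"rz":0,"claw":0.03},
  {"x":-0.02,"y":0,"z":0,"rx":0,"ry":0,"rz":0,"claw":0.03},
])

```text
time: 6.3
position: [0.6086, -0.2723, 0.2057]
eef_rot: [-180.0, 0.0, 89.9]
wrist_force: [1.0, -0.1, -2.1]
opening: 0.0371
```

```bash
python3 -c "
from h import *
go([.61,-.274,.2])"
```

```text
t 6.3 pos [ 0.6086 -0.2723  0.2057] rot [-1.800e+02  3.000e-02  8.993e+01] q6 54.8 F [ 1.  -0.1 -2.1] op 0.0371
  shift [-1.7  1.4  5.7] mm turn [-0.    0.03 -0.07]
```

```bash
cat >> h.py <<'E'
def rim(P,c):
    q=P[(P[:,2]>.029)&(P[:,2]<.039)]; o=[]
    for a in (0,1):
        s=q[(abs(q[:,1-a]-c[1-a])<.012)&(abs(q[:,a]-c[a])<.04)][:,a]
        lo=np.sort(s[s<c[a]])[-12:]; hi=np.sort(s[s>c[a]])[:12]
        o.append((float((np.median(lo)+np.median(hi))/2).__round__(4),float(np.median(hi)-np.median(lo)).__round__(4)))
    return o
E
python3 - <<'E'
from h import *
import warnings; warnings.simplefilter("ignore")
P,p,W=shot("w3"); s=read_state(); c=s["position"]; print(c.round(4))
for dz in (.02,.03,.035,.04): print(dz,blob(P,c[2]+dz,c[2]+dz+.01,c,.024))
print(rim(P,(.610,-.18)),rim(P,(.61,-.274)))
for nm,k in dict(c1=(.514,-.18),c2=(.609,-.087),c3=(.514,-.276)).items(): print(nm,blob(P,.07,.095,k,.032))
E
```

```text
[ 0.6084 -0.2743  0.2054]
0.02 (1449, array([ 0.6081, -0.2593,  0.2306]), array([ 0.6084, -0.2719]), 0.0229)
0.03 (8788, array([ 0.6088, -0.2718,  0.2379]), array([ 0.6088, -0.2723]), 0.0235)
0.035 (1085, array([ 0.6084, -0.2711,  0.2435]), array([ 0.6088, -0.2723]), 0.0235)
0.04 (177, array([ 0.6066, -0.2683,  0.2481]), array([ 0.6088, -0.2703]), 0.0224)
[(0.6103, 0.046), (-0.1802, 0.0463)] [(0.6102, 0.0465), (-0.2749, 0.0461)]
c1 (2528, array([ 0.5165, -0.18  ,  0.0785]), array([ 0.5155, -0.1802]), 0.0191)
c2 0
c3 (1879, array([ 0.5164, -0.2738,  0.0782]), array([ 0.5156, -0.275 ]), 0.0192)
```

View pics/w3.png

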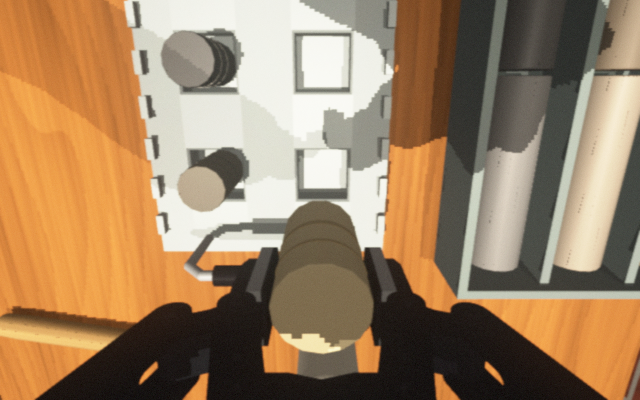

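```bash
python3 - <<'E'
from h import *
d=np.load("w3.npz"); W=d["W"]; m=np.zeros(W.shape[:2],bool); m[250:355,265:380]=1
Z=W[...,2]; print([ (k,int((m&(abs(Z-k)<.001)).sum())) for k in np.arange(.226,.25,.002).round(3)])
q=W[m&(Z>.232)&(Z<.243)]; q=q[np.hypot(q[:,0]-.609,q[:,1]+.273)<.0215]
x0,x1=np.percentile(q[abs(q[:,1]+.273)<.006,0],[.5,99.5]); y0,y1=np.percentile(q[abs(q[:,0]-.609)<.005,1],[.5,99.5]); print(x0,x1,y0,y1,(x0+x1)/2,(y0+y1)/2)
rs=[read_state()["position"] for _ in range(5)]; print(np.array(rs).round(4))
E
```

```text
[(np.float64(0.226), 240), (np.float64(0.228), 265), (np.float64(0.23), 291), (np.float64(0.232), 298), (np.float64(0.234), 333), (np.float64(0.236), 2446), (np.float64(0.238), 5353), (np.float64(0.24), 127), (np.float64(0.242), 269), (np.float64(0.244), 201), (np.float64(0.246), 0), (np.float64(0.248), 0)]
0.5900779588084688 0.628603042483871 -0.29144641789668785 -0.25429352685361284 0.6093405006461698 -0.2728699723751503
[[ 0.6084 -0.2743  0.2054]
 [ 0.6084 -0.2743  0.2054]
 [ 0.6084 -0.2743  0.2054]
 [ 0.6084 -0.2743  0.2054]
 [ 0.6084 -0.2743  0.2054]]
```

Fifth picture: the pale core is held upright at (322,290), and pocket3 is just behind it at (322,172). The core is 1 mm (x) and 2 mm (y) off the pocket centre, so I'll correct that and lower.

Emit:
arm_command([
  {"x":-0.002,"y":0.001,"z":0.02,"rx":0,"ry":0,"rz":0,"claw":0.03},
  {"x":0,"y":0,"z":0.03,"rx":0,"ry":0,"rz":0,"claw":0.03},
  {"x":0,"y":0,"z":0.03,"rx":0,"ry":0,"rz":0,"claw":0.03},
  {"x":0,"y":0,"z":0.03,"rx":0,"ry":0,"rz":0,"claw":0.03},
  {"x":0,"y":0,"z":0.015,"rx":0,"ry":0,"rz":0,"claw":0.03},
  {"x":0,"y":0,"z":0.005,"rx":0,"ry":0,"rz":0,"claw":0.03},
  {"x":0,"y":0,"z":0,"rx":0,"ry":0,"rz":0,"claw":0.03},
  {"x":0,"y":0,"z":0,"rx":0,"ry":0,"rz":0,"claw":0.03},
])

```text
time: 7.15
position: [0.611, -0.2721, 0.0773]
eef_rot: [179.9, 0.1, 90.0]
wrist_force: [-0.5, -0.1, -1.0]
opening: 0.0368
```

```bash
python3 - <<'E'
from h import *
P,p,W=shot("w4"); go([.61,-.275,.047]); c=read_state()["position"]
q=P[(P[:,2]>c[2]+.025)&(P[:,2]<c[2]+.04)&(np.hypot(P[:,0]-.61,P[:,1]+.274)<.0215)]
x0,x1=np.percentile(q[abs(q[:,1]+.273)<.006,0],[.5,99.5]); y0,y1=np.percentile(q[abs(q[:,0]-.61)<.005,1],[.5,99.5]); print((x0+x1)/2,(y0+y1)/2,np.median(q[:,2]))
print(rim(P,(.610,-.275)))
print(rim(P,(.610,-.18)))
E
```

```text
t 7.2 pos [ 0.6111 -0.2722  0.0774] rot [1.7987e+02 1.0000e-01 9.0050e+01] q6 54.8 F [ 0.2 -0.1 -1.9] op 0.0367
  shift [-2.7 -1.1 30.4] mm turn [0.13 0.1  0.05]
0.6110861139185768 -0.27261030661150476 0.1089316414816239
[(0.6102, 0.0459), (nan, nan)]
[(0.6103, 0.0458), (nan, nan)]
  return _methods._mean(a, axis=axis, dtype=dtype,
  ret = ret.dtype.type(ret / rcount)
```

```bash
python3 - <<'E'
from h import *
W=np.load("w4.npz")["W"]; P=W.reshape(-1,3); P=P[np.isfinite(P).all(1)]; q=P[(P[:,2]>.029)&(P[:,2]<.039)]
for x in (.595,.602,.610,.618,.625):
    s=np.sort(q[(abs(q[:,0]-x)<.004)&(q[:,1]>-.29)&(q[:,1]<-.205),1]); print(x,s[:3].round(4),s[-3:].round(4))
s=q[(abs(q[:,0]-.5635)<.01)]; 
for nm,k in dict(c1=(.514,-.18),c3=(.514,-.276)).items(): print(nm,blob(P,.07,.095,k,.032))
E
```

```text
0.595 [-0.2521 -0.2521 -0.2519] [-0.205 -0.205 -0.205]
0.602 [-0.2521 -0.2521 -0.252 ] [-0.2054 -0.205  -0.205 ]
0.61 [-0.252  -0.252  -0.2519] [-0.205 -0.205 -0.205]
0.618 [-0.2521 -0.2519 -0.2519] [-0.205 -0.205 -0.205]
0.625 [-0.2519 -0.2519 -0.2519] [-0.2054 -0.2054 -0.2053]
c1 (9109, array([ 0.5175, -0.182 ,  0.0782]), array([ 0.5157, -0.1804]), 0.0197)
c3 (6024, array([ 0.5173, -0.273 ,  0.0779]), array([ 0.5155, -0.2754]), 0.0197)
```

Emit:
arm_command([
  {"x":-0.002,"y":-0.001,"z":0,"rx":0,"ry":0,"rz":0,"claw":0.03},
  {"x":0,"y":0,"z":0,"rx":0,"ry":0,"rz":0,"claw":0.03},
  {"x":0,"y":0,"z":0,"rx":0,"ry":0,"rz":0,"claw":0.03},
])

```text
time: 7.5
position: [0.6092, -0.2739, 0.0758]
eef_rot: [180.0, 0.0, 90.0]
wrist_force: [-1.6, 0.6, -1.4]
opening: 0.0369
```

```bash
cat >> h.py <<'E'
def near(name,cx,cy):
    "held core top circle centre against the pocket rim (+y edge, x edges)"
    P,p,W=shot(name); go([cx,cy,.047]); z=read_state()["position"][2]
    q=P[(abs(P[:,2]-z-.0315)<.003)&(np.hypot(P[:,0]-cx,P[:,1]-cy)<.025)]
    zt=np.median(q[:,2]); q=q[abs(q[:,2]-zt)<.0012]
    x0,x1=np.percentile(q[abs(q[:,1]-cy)<.006,0],[.5,99.5]); y0,y1=np.percentile(q[abs(q[:,0]-cx)<.005,1],[.5,99.5])
    t=P[(P[:,2]>.029)&(P[:,2]<.039)]; e=np.sort(t[(abs(t[:,0]-cx)<.018)&(t[:,1]>cy)&(t[:,1]<cy+.06),1])[:9]
    print("core x",x0.round(4),x1.round(4),"y",y0.round(4),y1.round(4),"mid",((x0+x1)/2).round(4),((y0+y1)/2).round(4),"y1-19",(y1-.019).round(4),"top",zt.round(4),"pocket x",rim(P,(cx,cy))[0],"y",(np.median(e)-.023).round(4))
E
python3 -W ignore -c "
from h import *
near('w5',.61,-.275)"
```

```text
t 7.55 pos [ 0.6092 -0.2738  0.0756] rot [1.7998e+02 2.0000e-02 9.0030e+01] q6 54.6 F [ 0.2 -0.  -1.8] op 0.0373
  shift [-1.2  0.8 28.6] mm turn [0.02 0.02 0.03]
core x 0.591 0.628 y -0.293 -0.2562 mid 0.6095 -0.2746 y1-19 -0.2752 top 0.1074 pocket x (0.6102, 0.0458) y -0.2865
```

Emit:
arm_command([
  {"x":0,"y":0,"z":0.01,"rx":0,"ry":0,"rz":0,"claw":0.03},
  {"x":0,"y":0,"z":0.01,"rx":0,"ry":0,"rz":0,"claw":0.03},
  {"x":0,"y":0,"z":0.005,"rx":0,"ry":0,"rz":0,"claw":0.03},
  {"x":0,"y":0,"z":0.001,"rx":0,"ry":0,"rz":0,"claw":0.03},
  {"x":0,"y":0,"z":0,"rx":0,"ry":0,"rz":0,"claw":0.03},
  {"x":0,"y":0,"z":0,"rx":0,"ry":0,"rz":0,"claw":0.03},
])

```text
time: 8.15
position: [0.6093, -0.2738, 0.0497]
eef_rot: [180.0, 0.0, 90.0]
wrist_force: [-0.0, 0.4, -0.3]
opening: 0.0369
```

Emit:
arm_command([
  {"x":0,"y":0,"z":0.001,"rx":0,"ry":0,"rz":0,"claw":0.03},
  {"x":0,"y":0,"z":0.001,"rx":0,"ry":0,"rz":0,"claw":0.03},
  {"x":0,"y":0,"z":0,"rx":0,"ry":0,"rz":0,"claw":0.03},
])

```text
time: 8.45
position: [0.6091, -0.2737, 0.0473]
eef_rot: [-180.0, 0.0, 90.0]
wrist_force: [-0.3, 0.2, -1.1]
opening: 0.0375
```

Emit:
arm_command([
  {"x":0,"y":0,"z":0.001,"rx":0,"ry":0,"rz":0,"claw":0.03},
  {"x":0,"y":0,"z":0,"rx":0,"ry":0,"rz":0,"claw":0.03},
  {"x":0,"y":0,"z":0,"rx":0,"ry":0,"rz":0,"claw":0.03},
])

```text
time: 8.75
position: [0.6091, -0.2738, 0.0471]
eef_rot: [180.0, 0.0, 90.0]
wrist_force: [-3.8, 1.2, 6.0]
opening: 0.0372
```

```bash
python3 -W ignore -c "
from h import *
near('w6',.61,-.275)"
```

```text
t 8.8 pos [ 0.6091 -0.2738  0.0472] rot [1.7999e+02 3.0000e-02 9.0040e+01] q6 54.6 F [-3.5  1.4  6.5] op 0.0368
  shift [-1.2  0.9  0.2] mm turn [0.01 0.03 0.04]
core x 0.5909 0.628 y -0.2929 -0.256 mid 0.6094 -0.2744 y1-19 -0.275 top 0.0788 pocket x (0.609, 0.03) y -0.2884
```

The pale core is seated: contact force is about 6 N upward and its top matches the neighbours. I'll release, retreat and head for the rust core.

Emit:
arm_command([
  {"x":0,"y":0,"z":0,"rx":0,"ry":0,"rz":0,"claw":0.06},
  {"x":0,"y":0,"z":0,"rx":0,"ry":0,"rz":0,"claw":0.06},
  {"x":0,"y":0,"z":0,"rx":0,"ry":0,"rz":0,"claw":0.06},
  {"x":0,"y":0,"z":-0.01,"rx":0,"ry":0,"rz":0,"claw":0.06},
  {"x":0,"y":0,"z":-0.04,"rx":0,"ry":0,"rz":0,"claw":0.06},
  {"x":0,"y":0,"z":-0.04,"rx":0,"ry":0,"rz":0,"claw":0.06},
  {"x":0,"y":0,"z":-0.04,"rx":0,"ry":0,"rz":0,"claw":0.06},
  {"x":0,"y":0,"z":-0.03,"rx":0,"ry":0,"rz":0,"claw":0.06},
])

```text
time: 9.6
position: [0.6096, -0.2739, 0.2103]
eef_rot: [179.8, 0.1, 90.0]
wrist_force: [-0.2, -1.0, -0.5]
opening: 0.0597
```

Emit:
arm_command([
  {"x":0.03,"y":0,"z":0,"rx":0,"ry":0,"rz":0,"claw":0.06},
  {"x":0.05,"y":0,"z":0,"rx":0,"ry":0,"rz":0,"claw":0.06},
  {"x":0.05,"y":0,"z":0,"rx":0,"ry":0,"rz":0,"claw":0.06},
  {"x":0.05,"y":0,"z":0,"rx":0,"ry":0,"rz":0,"claw":0.06},
  {"x":0.05,"y":0,"z":0,"rx":0,"ry":0,"rz":0,"claw":0.06},
  {"x":0.05,"y":0,"z":0,"rx":0,"ry":0,"rz":0,"claw":0.06},
  {"x":0.05,"y":0,"z":0,"rx":0,"ry":0,"rz":0,"claw":0.06},
  {"x":0.03,"y":0.011,"z":0,"rx":0,"ry":0,"rz":0,"claw":0.06},
])

```text
time: 10.4
position: [0.619, 0.09, 0.2078]
eef_rot: [179.9, -0.0, 90.2]
wrist_force: [0.4, -1.6, -0.3]
opening: 0.0602
```

```bash
python3 -W ignore - <<'E'
from h import *
P,p,W=shot("w7"); print(blob(P,.06,.085,(.62,.139),.032)); go([.6205,.1398,.036])
E
```

```text
(1890, array([0.6209, 0.1399, 0.0688]), array([0.621 , 0.1394]), 0.0191)
t 10.45 pos [0.6204 0.093  0.2074] rot [ 1.7989e+02 -1.1000e-01  9.0280e+01] q6 86.3 F [-0.6  1.8 -0.1] op 0.0598
  shift [ 46.5   0.  171.5] mm turn [ 0.11 -0.11  0.28]
```

Emit:
arm_command([
  {"x":0.03,"y":0,"z":0.01,"rx":0,"ry":0,"rz":0,"claw":0.06},
  {"x":0.016,"y":0,"z":0.03,"rx":0,"ry":0,"rz":0,"claw":0.06},
  {"x":0,"y":0,"z":0.03,"rx":0,"ry":0,"rz":0,"claw":0.06},
  {"x":0,"y":0,"z":0.03,"rx":0,"ry":0,"rz":0,"claw":0.06},
  {"x":0,"y":0,"z":0,"rx":0,"ry":0,"rz":0,"claw":0.06},
  {"x":0,"y":0,"z":0,"rx":0,"ry":0,"rz":0,"claw":0.06},
])

```text
time: 11.05
position: [0.6198, 0.1323, 0.1073]
eef_rot: [-180.0, 0.0, 90.0]
wrist_force: [-0.0, 0.0, 0.4]
opening: 0.0602
```

```bash
python3 -W ignore - <<'E'
from h import *
P,p,W=shot("w8"); print(blob(P,.06,.085,(.62,.139),.032)); go([.621,.1395,.036])
E
```

```text
(3780, array([0.6209, 0.141 , 0.0684]), array([0.6208, 0.1396]), 0.0191)
t 11.1 pos [0.6207 0.1322 0.1084] rot [179.88   0.    90.03] q6 90.2 F [0.4 0.7 1.3] op 0.0604
  shift [ 7.3  0.2 72.4] mm turn [0.12 0.   0.03]
```

Emit:
arm_command([
  {"x":0.0073,"y":0,"z":0,"rx":0,"ry":0,"rz":0,"claw":0.06},
  {"x":0,"y":0,"z":0.03,"rx":0,"ry":0,"rz":0,"claw":0.06},
  {"x":0,"y":0,"z":0.03,"rx":0,"ry":0,"rz":0,"claw":0.06},
  {"x":0,"y":0,"z":0.012,"rx":0,"ry":0,"rz":0,"claw":0.06},
  {"x":0,"y":0,"z":0,"rx":0,"ry":0,"rz":0,"claw":0.06},
])

```text
time: 11.6
position: [0.6189, 0.1399, 0.0334]
eef_rot: [-179.9, 0.0, 90.0]
wrist_force: [0.3, 0.2, 0.8]
opening: 0.0599
```

Emit:
arm_command([
  {"x":0,"y":0,"z":0,"rx":0,"ry":0,"rz":0,"claw":0.03},
  {"x":0,"y":0,"z":0,"rx":0,"ry":0,"rz":0,"claw":0.03},
  {"x":0,"y":0,"z":0,"rx":0,"ry":0,"rz":0,"claw":0.03},
  {"x":0,"y":0,"z":0,"rx":0,"ry":0,"rz":0,"claw":0.03},
  {"x":0,"y":0,"z":0,"rx":0,"ry":0,"rz":0,"claw":0.03},
], force=40)

```text
time: 12.1
position: [0.6212, 0.1397, 0.0366]
eef_rot: [179.8, -0.0, 90.0]
wrist_force: [-1.2, 0.9, 6.4]
opening: 0.0372
```

Emit:
arm_command([
  {"x":0,"y":0,"z":-0.01,"rx":0,"ry":0,"rz":0,"claw":0.03},
  {"x":0,"y":0,"z":-0.03,"rx":0,"ry":0,"rz":0,"claw":0.03},
  {"x":0,"y":0,"z":-0.04,"rx":0,"ry":0,"rz":0,"claw":0.03},
  {"x":0,"y":0,"z":-0.04,"rx":0,"ry":0,"rz":0,"claw":0.03},
  {"x":0,"y":0,"z":-0.04,"rx":0,"ry":0,"rz":0,"claw":0.03},
  {"x":-0.02,"y":0,"z":-0.01,"rx":0,"ry":0,"rz":0,"claw":0.03},
  {"x":-0.03,"y":0,"z":0,"rx":0,"ry":0,"rz":0,"claw":0.03},
  {"x":-0.04,"y":0,"z":0,"rx":0,"ry":0,"rz":0,"claw":0.03},
])

```text
time: 12.9
position: [0.6201, 0.0498, 0.206]
eef_rot: [179.9, 0.0, 90.2]
wrist_force: [0.6, -0.1, -2.8]
opening: 0.0372
```

Emit:
arm_command([
  {"x":-0.04,"y":0,"z":0,"rx":0,"ry":0,"rz":0,"claw":0.03},
  {"x":-0.04,"y":0,"z":0,"rx":0,"ry":0,"rz":0,"claw":0.03},
  {"x":-0.04,"y":0,"z":0,"rx":0,"ry":0,"rz":0,"claw":0.03},
  {"x":-0.04,"y":-0.005,"z":0,"rx":0,"ry":0,"rz":0,"claw":0.03},
  {"x":-0.04,"y":-0.005,"z":0,"rx":0,"ry":0,"rz":0,"claw":0.03},
  {"x":-0.02,"y":0,"z":0,"rx":0,"ry":0,"rz":0,"claw":0.03},
  {"x":-0.01,"y":0,"z":0,"rx":0,"ry":0,"rz":0,"claw":0.03},
  {"x":0,"y":0,"z":0,"rx":0,"ry":0,"rz":0,"claw":0.03},
])

```text
time: 13.7
position: [0.6101, -0.1809, 0.2046]
eef_rot: [180.0, -0.0, 90.0]
wrist_force: [0.2, -0.0, -1.5]
opening: 0.0373
```

```bash
python3 -W ignore -c "
from h import *
near('w9',.61,-.18)"
```

```text
t 13.75 pos [ 0.6102 -0.1797  0.2045] rot [ 1.800e+02 -2.000e-02  9.004e+01] q6 61.8 F [ 0.6  0.8 -2.7] op 0.0372
  shift [ -0.3  -0.2 157.5] mm turn [ 0.   -0.02  0.04]
core x 0.5919 0.6288 y -0.1995 -0.1624 mid 0.6104 -0.181 y1-19 -0.1814 top 0.2366 pocket x (0.6103, 0.046) y -0.1796
```

Emit:
arm_command([
  {"x":0.001,"y":0,"z":0.02,"rx":0,"ry":0,"rz":0,"claw":0.03},
  {"x":0,"y":0,"z":0.03,"rx":0,"ry":0,"rz":0,"claw":0.03},
  {"x":0,"y":0,"z":0.03,"rx":0,"ry":0,"rz":0,"claw":0.03},
  {"x":0,"y":0,"z":0.03,"rx":0,"ry":0,"rz":0,"claw":0.03},
  {"x":0,"y":0,"z":0.015,"rx":0,"ry":0,"rz":0,"claw":0.03},
  {"x":0,"y":0,"z":0,"rx":0,"ry":0,"rz":0,"claw":0.03},
  {"x":0,"y":0,"z":0,"rx":0,"ry":0,"rz":0,"claw":0.03},
  {"x":0,"y":0,"z":0,"rx":0,"ry":0,"rz":0,"claw":0.03},
])

```text
time: 14.55
position: [0.6113, -0.1796, 0.0816]
eef_rot: [179.8, 0.1, 90.1]
wrist_force: [0.4, -0.7, -2.4]
opening: 0.0368
```

```bash
python3 -W ignore - <<'E'
from h import *
near('w10',.61,-.18)
W=np.load("w10.npz")["W"]; P=W.reshape(-1,3); P=P[np.isfinite(P).all(1)]; q=P[(P[:,2]>.029)&(P[:,2]<.039)]
s=np.sort(q[(abs(q[:,0]-.61)<.015)&(q[:,1]>-.2)&(q[:,1]<-.11),1]); i=np.where(np.diff(s)>.003)[0]; print(s[0],s[i],s[i+1],s[-1])
E
```

```text
t 14.6 pos [ 0.6112 -0.1797  0.0814] rot [1.7985e+02 8.0000e-02 9.0050e+01] q6 61.8 F [ 0.5 -0.8 -1.3] op 0.0366
  shift [-0.2 -1.2 34.4] mm turn [0.15 0.08 0.05]
core x 0.5929 0.63 y -0.1979 -0.1611 mid 0.6115 -0.1795 y1-19 -0.1801 top 0.1136 pocket x (0.6104, 0.0459) y -0.1805
-0.1575331771539355 [] [] -0.11011910428313773
```

Emit:
arm_command([
  {"x":-0.001,"y":-0.001,"z":0,"rx":0,"ry":0,"rz":0,"claw":0.03},
  {"x":0,"y":0,"z":0.01,"rx":0,"ry":0,"rz":0,"claw":0.03},
  {"x":0,"y":0,"z":0.01,"rx":0,"ry":0,"rz":0,"claw":0.03},
  {"x":0,"y":0,"z":0.01,"rx":0,"ry":0,"rz":0,"claw":0.03},
  {"x":0,"y":0,"z":0.002,"rx":0,"ry":0,"rz":0,"claw":0.03},
  {"x":0,"y":0,"z":0,"rx":0,"ry":0,"rz":0,"claw":0.03},
  {"x":0,"y":0,"z":0,"rx":0,"ry":0,"rz":0,"claw":0.03},
])

```text
time: 15.3
position: [0.6087, -0.1802, 0.0466]
eef_rot: [-180.0, -0.0, 90.0]
wrist_force: [0.4, 0.6, -1.7]
opening: 0.0371
```

Emit:
arm_command([
  {"x":0,"y":0,"z":0.001,"rx":0,"ry":0,"rz":0,"claw":0.03},
  {"x":0,"y":0,"z":0,"rx":0,"ry":0,"rz":0,"claw":0.03},
  {"x":0,"y":0,"z":0,"rx":0,"ry":0,"rz":0,"claw":0.03},
])

```text
time: 15.6
position: [0.6089, -0.1803, 0.0464]
eef_rot: [-180.0, 0.0, 90.0]
wrist_force: [-2.3, 1.2, 1.4]
opening: 0.0369
```

Emit:
arm_command([
  {"x":0,"y":0,"z":0.0005,"rx":0,"ry":0,"rz":0,"claw":0.03},
  {"x":0,"y":0,"z":0,"rx":0,"ry":0,"rz":0,"claw":0.03},
])

```text
time: 15.8
position: [0.6089, -0.1803, 0.0463]
eef_rot: [-180.0, 0.0, 90.0]
wrist_force: [-4.2, 1.6, 6.3]
opening: 0.0373
```

```bash
python3 -W ignore - <<'E'
from h import *
near('w11',.61,-.18)
E
```

```text
t 15.85 pos [ 0.609  -0.1803  0.0464] rot [-1.800e+02  1.000e-02  9.004e+01] q6 61.7 F [-3.7  2.1  6.2] op 0.037
  shift [ 0.3  1.  -0.6] mm turn [-0.    0.01  0.04]
core x 0.5907 0.6277 y -0.1988 -0.162 mid 0.6092 -0.1804 y1-19 -0.181 top 0.0786 pocket x (0.6094, 0.0293) y -0.1962
```

The rust core is seated too. Release, rise and check from above.

Emit:
arm_command([
  {"x":0,"y":0,"z":0,"rx":0,"ry":0,"rz":0,"claw":0.06},
  {"x":0,"y":0,"z":0,"rx":0,"ry":0,"rz":0,"claw":0.06},
  {"x":0,"y":0,"z":0,"rx":0,"ry":0,"rz":0,"claw":0.06},
  {"x":0,"y":0,"z":-0.01,"rx":0,"ry":0,"rz":0,"claw":0.06},
  {"x":0,"y":0,"z":-0.04,"rx":0,"ry":0,"rz":0,"claw":0.06},
  {"x":0,"y":0,"z":-0.04,"rx":0,"ry":0,"rz":0,"claw":0.06},
  {"x":0,"y":0,"z":-0.05,"rx":0,"ry":0,"rz":0,"claw":0.06},
  {"x":0,"y":0,"z":-0.05,"rx":0,"ry":0,"rz":0,"claw":0.06},
])

```text
time: 16.65
position: [0.6087, -0.1801, 0.2383]
eef_rot: [180.0, 0.0, 90.0]
wrist_force: [1.5, 0.1, 0.1]
opening: 0.0601
```

Emit:
arm_command([
  {"x":-0.03,"y":0,"z":-0.05,"rx":0,"ry":0,"rz":0,"claw":0.06},
  {"x":-0.03,"y":0,"z":-0.02,"rx":0,"ry":0,"rz":0,"claw":0.06},
  {"x":0,"y":0,"z":0,"rx":0,"ry":0,"rz":0,"claw":0.06},
  {"x":0,"y":0,"z":0,"rx":0,"ry":0,"rz":0,"claw":0.06},
  {"x":0,"y":0,"z":0,"rx":0,"ry":0,"rz":0,"claw":0.06},
])

```text
time: 17.15
position: [0.6088, -0.2353, 0.2979]
eef_rot: [-179.9, -0.1, 90.1]
wrist_force: [-0.4, 0.5, -0.1]
opening: 0.0601
```

```bash
python3 -W ignore - <<'E'
from h import *
P,p,W=shot("w12"); go([.5065,.333,.3],112)
for nm,k in dict(rust=(.61,-.18),pale=(.61,-.275),c1=(.514,-.18),c2=(.609,-.087),c3=(.514,-.276)).items(): print(nm,blob(P,.06,.095,k,.03))
P,p,W=shot("t2") if 0 else (None,)*3
E
```

```text
t 17.2 pos [ 0.6088 -0.235   0.2978] rot [-1.7992e+02 -6.0000e-02  9.0080e+01] q6 57.4 F [ 0.1 -0.4 -0.3] op 0.0602
  shift [ 568.2 -101.5   -1.5] mm turn [ -0.07  -0.07 -21.92]
rust (1193, array([ 0.6093, -0.1802,  0.0785]), array([ 0.6092, -0.1802]), 0.0191)
pale (1082, array([ 0.6087, -0.2721,  0.0772]), array([ 0.6087, -0.2741]), 0.0191)
c1 (1321, array([ 0.5171, -0.1793,  0.0775]), array([ 0.5155, -0.1799]), 0.0192)
c2 (775, array([ 0.6104, -0.0952,  0.0771]), array([ 0.6104, -0.088 ]), 0.0187)
c3 (1129, array([ 0.517 , -0.2726,  0.0768]), array([ 0.5154, -0.2746]), 0.0192)
```

View pics/w12.png

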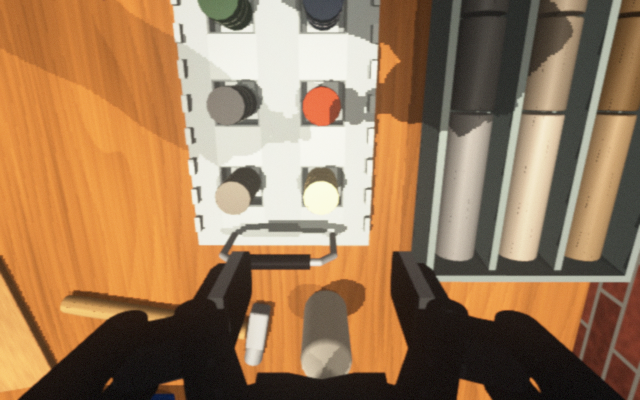

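Sixth picture: the rust core is in pocket4 at (321,104) and the pale core in pocket3 at (321,190), both upright. The other cores look unchanged. Now the scanner.

Emit:
arm_command([
  {"x":0.03,"y":0,"z":0,"rx":0,"ry":0,"rz":0,"claw":0.06},
  {"x":0.05,"y":0,"z":0,"rx":0,"ry":0,"rz":0,"claw":0.06},
  {"x":0.05,"y":0,"z":0,"rx":0,"ry":0,"rz":0,"claw":0.06},
  {"x":0.05,"y":0,"z":0,"rx":0,"ry":0,"rz":0,"claw":0.06},
  {"x":0.05,"y":0,"z":0,"rx":0,"ry":0,"rz":0,"claw":0.06},
  {"x":0.048,"y":-0.01,"z":0,"rx":0,"ry":0,"rz":0,"claw":0.06},
  {"x":0.045,"y":-0.02,"z":0,"rx":0,"ry":0,"rz":0,"claw":0.06},
  {"x":0.045,"y":-0.02,"z":0,"rx":0,"ry":0,"rz":0,"claw":0.06},
])

```text
time: 18.0
position: [0.557, 0.1345, 0.2977]
eef_rot: [-179.9, -0.0, 90.1]
wrist_force: [0.6, 0.7, -0.2]
opening: 0.06
```

Emit:
arm_command([
  {"x":0.045,"y":-0.02,"z":0,"rx":0,"ry":0,"rz":0,"claw":0.06},
  {"x":0.045,"y":-0.02,"z":0,"rx":0,"ry":0,"rz":0,"claw":0.06},
  {"x":0.04,"y":-0.01,"z":0,"rx":0,"ry":0,"rz":-7.3,"claw":0.06},
  {"x":0,"y":0,"z":0,"rx":0,"ry":0,"rz":-7.3,"claw":0.06},
  {"x":0,"y":0,"z":0,"rx":0,"ry":0,"rz":-7.4,"claw":0.06},
  {"x":0,"y":0,"z":0,"rx":0,"ry":0,"rz":0,"claw":0.06},
  {"x":0,"y":0,"z":0,"rx":0,"ry":0,"rz":0,"claw":0.06},
])

```text
time: 18.7
position: [0.5081, 0.2621, 0.2981]
eef_rot: [-179.9, -0.0, 111.9]
wrist_force: [0.7, 0.3, 0.2]
opening: 0.06
```

```bash
cat >> h.py <<'E'
def scan(name):
    P,p,W=shot(name)
    for lo,hi in ((.158,.175),(.09,.107),(.038,.055)):
        q=P[(P[:,2]>lo)&(P[:,2]<hi)&(np.hypot(P[:,0]-.507,P[:,1]-.334)<.05)]
        if len(q)>20: print("scan",lo,len(q),q[:,2].mean().round(4),cv2.minAreaRect(q[:,:2].astype(np.float32)))
E
python3 -W ignore - <<'E'
from h import *
scan("w13"); go([.507,.334,.2],112)
E
```

```text
scan 0.158 2496 0.1655 ((0.5071708559989929, 0.3348422646522522), (0.03220149874687195, 0.041679516434669495), 22.063518524169922)
scan 0.09 535 0.0983 ((0.5070549249649048, 0.33471736311912537), (0.03515864163637161, 0.0594068318605423), 21.9543514251709)
scan 0.038 611 0.0437 ((0.5071840882301331, 0.3348851203918457), (0.05150611698627472, 0.0755612850189209), 21.90738868713379)
t 18.75 pos [0.5083 0.2619 0.2983] rot [-179.96   -0.    111.85] q6 82.3 F [ 0.7 -0.2  0.4] op 0.0605
  shift [67.4 25.7 98.3] mm turn [-0.04 -0.   -0.15]
```

View pics/w13.png

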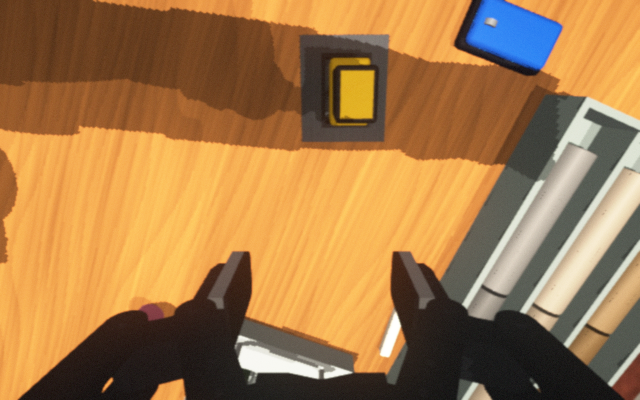

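```bash
python3 -c "
import cv2
a=cv2.imread('pics/scene1.png')[90:165,310:405]; cv2.imwrite('pics/crop.png',cv2.resize(a,None,fx=6,fy=6,interpolation=cv2.INTER_CUBIC))"
```

```text
(no output)
```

View pics/crop.png

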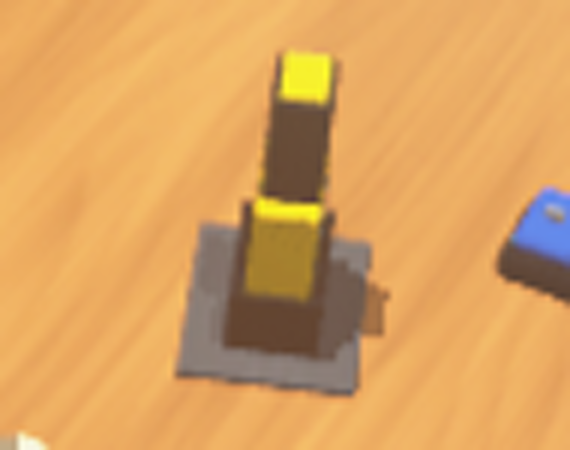

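Emit:
arm_command([
  {"x":0.034,"y":0.013,"z":0,"rx":0,"ry":0,"rz":-0.15,"claw":0.06},
  {"x":0.034,"y":0.013,"z":0.02,"rx":0,"ry":0,"rz":0,"claw":0.06},
  {"x":0,"y":0,"z":0.04,"rx":0,"ry":0,"rz":0,"claw":0.06},
  {"x":0,"y":0,"z":0.04,"rx":0,"ry":0,"rz":0,"claw":0.06},
  {"x":0,"y":0,"z":0,"rx":0,"ry":0,"rz":0,"claw":0.06},
  {"x":0,"y":0,"z":0,"rx":0,"ry":0,"rz":0,"claw":0.06},
])

```text
time: 19.35
position: [0.5069, 0.3343, 0.1992]
eef_rot: [-179.9, 0.0, 112.1]
wrist_force: [1.0, -0.7, 1.3]
opening: 0.06
```

```bash
python3 -W ignore - <<'E'
from h import *
scan("w14"); go([.5071,.3348,.116],112)
E
```

```text
scan 0.158 4386 0.1653 ((0.5069249272346497, 0.3354347348213196), (0.03204783424735069, 0.04192902892827988), 22.179956436157227)
scan 0.09 948 0.0984 ((0.4991285502910614, 0.3550492227077484), (0.03580154478549957, 0.017628168687224388), 22.767480850219727)
scan 0.038 1019 0.0437 ((0.5031905174255371, 0.34462836384773254), (0.05211976170539856, 0.055669303983449936), 22.214216232299805)
t 19.4 pos [0.5079 0.3346 0.2009] rot [1.7988e+02 1.0000e-02 1.1209e+02] q6 89.0 F [ 0.2 -0.4  0.7] op 0.0601
  shift [ 0.5 -0.9 84.9] mm turn [0.12 0.01 0.09]
```

Pictures seven and eight: the scanner handle is at (355,95) in the wrist view, square to the jaws. The scene crop shows only its -y side, so the screen's side is still unknown. I'll grip it now.

Emit:
arm_command([
  {"x":0,"y":0,"z":0.03,"rx":0,"ry":0,"rz":0,"claw":0.06},
  {"x":0,"y":0,"z":0.03,"rx":0,"ry":0,"rz":0,"claw":0.06},
  {"x":0,"y":0,"z":0.02,"rx":0,"ry":0,"rz":0,"claw":0.06},
  {"x":0,"y":0,"z":0.004,"rx":0,"ry":0,"rz":0,"claw":0.06},
  {"x":0,"y":0,"z":0,"rx":0,"ry":0,"rz":0,"claw":0.06},
  {"x":0,"y":0,"z":0,"rx":0,"ry":0,"rz":0,"claw":0.06},
])

```text
time: 20.0
position: [0.5087, 0.3351, 0.1174]
eef_rot: [179.8, 0.0, 112.2]
wrist_force: [0.6, 0.5, 1.0]
opening: 0.0597
```

Emit:
arm_command([
  {"x":0,"y":0,"z":0,"rx":0,"ry":0,"rz":0,"claw":0.02},
  {"x":0,"y":0,"z":0,"rx":0,"ry":0,"rz":0,"claw":0.02},
  {"x":0,"y":0,"z":0,"rx":0,"ry":0,"rz":0,"claw":0.02},
  {"x":0,"y":0,"z":0,"rx":0,"ry":0,"rz":0,"claw":0.02},
  {"x":0,"y":0,"z":0,"rx":0,"ry":0,"rz":0,"claw":0.02},
  {"x":0,"y":0,"z":0,"rx":0,"ry":0,"rz":0,"claw":0.02},
  {"x":0,"y":0,"z":0,"rx":0,"ry":0,"rz":0,"claw":0.02},
], force=80)

```text
time: 20.7
position: [0.5079, 0.3349, 0.1162]
eef_rot: [179.9, 0.0, 112.2]
wrist_force: [-1.1, 0.3, 5.4]
opening: 0.0313
```

```bash
python3 -W ignore - <<'E'
from h import *
go([.5071,.3348,.28],112)
E
```

```text
t 20.7 pos [0.5079 0.3349 0.1162] rot [1.7989e+02 1.0000e-02 1.1219e+02] q6 88.9 F [-1.1  0.3  5.4] op 0.0313
  shift [   0.2   -0.4 -163.8] mm turn [0.11 0.01 0.19]
```

Emit:
arm_command([
  {"x":0,"y":0,"z":-0.005,"rx":0,"ry":0,"rz":0,"claw":0.02},
  {"x":0,"y":0,"z":-0.015,"rx":0,"ry":0,"rz":0,"claw":0.02},
  {"x":0,"y":0,"z":-0.02,"rx":0,"ry":0,"rz":0,"claw":0.02},
  {"x":0,"y":0,"z":-0.025,"rx":0,"ry":0,"rz":0,"claw":0.02},
  {"x":0,"y":0,"z":-0.03,"rx":0,"ry":0,"rz":0,"claw":0.02},
  {"x":0,"y":0,"z":-0.03,"rx":0,"ry":0,"rz":0,"claw":0.02},
  {"x":0,"y":0,"z":-0.03,"rx":0,"ry":0,"rz":0,"claw":0.02},
  {"x":0,"y":0,"z":-0.01,"rx":0,"ry":0,"rz":0,"claw":0.02},
])

```text
time: 21.5
position: [0.508, 0.335, 0.2839]
eef_rot: [179.7, 0.0, 112.2]
wrist_force: [1.3, 0.3, -4.0]
opening: 0.031
```

```bash
python3 -W ignore - <<'E'
from h import *
go([.6095,-.06,.28],90)
E
```

```text
t 21.5 pos [0.508  0.335  0.2839] rot [1.7973e+02 1.0000e-02 1.1219e+02] q6 88.9 F [ 1.3  0.3 -4. ] op 0.031
  shift [-404.1  -55.3    3.7] mm turn [ 0.27 -0.04 22.19]
```

Emit:
arm_command([
  {"x":0,"y":0,"z":0,"rx":0,"ry":0,"rz":3.2,"claw":0.02},
  {"x":0,"y":0,"z":0,"rx":0,"ry":0,"rz":6,"claw":0.02},
  {"x":0,"y":0,"z":0,"rx":0,"ry":0,"rz":6,"claw":0.02},
  {"x":0,"y":0,"z":0,"rx":0,"ry":0,"rz":5,"claw":0.02},
  {"x":-0.01,"y":0.005,"z":0,"rx":0,"ry":0,"rz":2,"claw":0.02},
  {"x":-0.02,"y":0.01,"z":0,"rx":0,"ry":0,"rz":0,"claw":0.02},
  {"x":-0.03,"y":0.01,"z":0,"rx":0,"ry":0,"rz":0,"claw":0.02},
  {"x":-0.035,"y":0.01,"z":0,"rx":0,"ry":0,"rz":0,"claw":0.02},
])

```text
time: 22.3
position: [0.5427, 0.2387, 0.279]
eef_rot: [-180.0, 0.0, 90.1]
wrist_force: [-0.3, -0.7, -3.8]
opening: 0.0312
```

Emit:
arm_command([
  {"x":-0.04,"y":0.01,"z":0,"rx":0,"ry":0,"rz":0,"claw":0.02},
  {"x":-0.04,"y":0.01,"z":0,"rx":0,"ry":0,"rz":0,"claw":0.02},
  {"x":-0.04,"y":0.01,"z":0,"rx":0,"ry":0,"rz":0,"claw":0.02},
  {"x":-0.04,"y":0.01,"z":0,"rx":0,"ry":0,"rz":0,"claw":0.02},
  {"x":-0.04,"y":0.01,"z":0,"rx":0,"ry":0,"rz":0,"claw":0.02},
  {"x":-0.03,"y":0.01,"z":0,"rx":0,"ry":0,"rz":0,"claw":0.02},
  {"x":-0.02,"y":0.006,"z":0,"rx":0,"ry":0,"rz":0,"claw":0.02},
  {"x":0,"y":0,"z":0,"rx":0,"ry":0,"rz":0,"claw":0.02},
])

```text
time: 23.1
position: [0.6087, -0.0137, 0.2786]
eef_rot: [-179.9, 0.0, 89.8]
wrist_force: [0.8, 0.2, -4.5]
opening: 0.0311
```

```bash
python3 -W ignore - <<'E'
from h import *
go([.6095,-.1802,.28],90)
p=get_image("scene"); cv2.imwrite("pics/scene2.png",cv2.resize(p["pixels"][60:300,200:460],None,fx=3,fy=2.4 and 3)[:600])
E
```

```text
t 23.1 pos [ 0.6087 -0.0137  0.2786] rot [-1.7993e+02  4.0000e-02  8.9840e+01] q6 76.6 F [ 0.8  0.2 -4.5] op 0.0311
  shift [-166.5    1.2   -1.3] mm turn [-0.07  0.04 -0.16]
```

View pics/scene2.png

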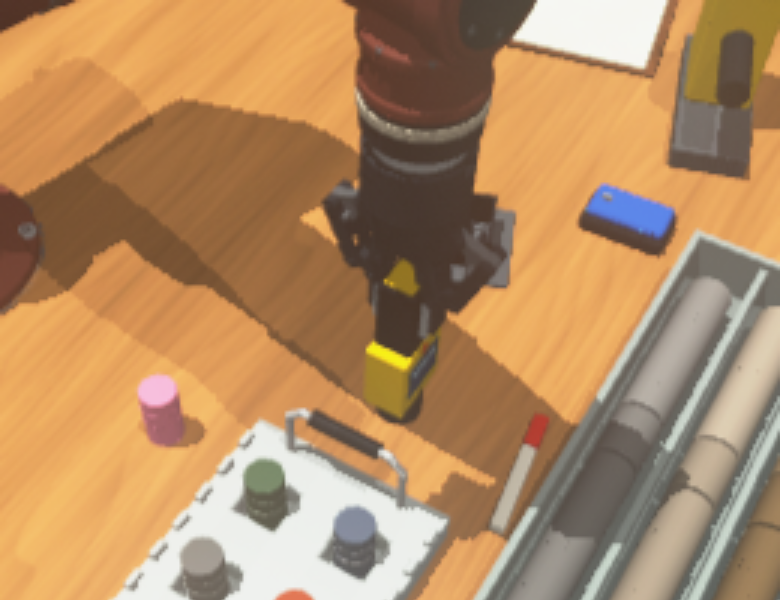

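Ninth picture: the scanner hangs upright at (400,370) near the left bail, with its screen on the +x side, so this yaw is the natural square one. I'll move on over the rust core.

Emit:
arm_command([
  {"x":-0.02,"y":0,"z":0,"rx":0,"ry":0,"rz":0,"claw":0.02},
  {"x":-0.035,"y":0.001,"z":0,"rx":0,"ry":0,"rz":0,"claw":0.02},
  {"x":-0.04,"y":0,"z":0,"rx":0,"ry":0,"rz":0,"claw":0.02},
  {"x":-0.035,"y":0,"z":0,"rx":0,"ry":0,"rz":0,"claw":0.02},
  {"x":-0.025,"y":0,"z":0,"rx":0,"ry":0,"rz":0,"claw":0.02},
  {"x":-0.01,"y":0,"z":0,"rx":0,"ry":0,"rz":0,"claw":0.02},
  {"x":0,"y":0,"z":0,"rx":0,"ry":0,"rz":0,"claw":0.02},
  {"x":0,"y":0,"z":0,"rx":0,"ry":0,"rz":0,"claw":0.02},
])

```text
time: 23.95
position: [0.6095, -0.1739, 0.2797]
eef_rot: [-180.0, -0.0, 90.0]
wrist_force: [-0.1, 0.6, -4.2]
opening: 0.0311
```

```bash
python3 -W ignore - <<'E'
from h import *
P,p,W=shot("w15"); go([.6095,-.1802,.207],90); c=read_state()["position"]
for lo,hi in ((-.03,-.005),(.035,.06)):
    q=P[(P[:,2]>c[2]+lo)&(P[:,2]<c[2]+hi)&(np.hypot(P[:,0]-c[0],P[:,1]-c[1])<.045)]
    h,e=np.histogram(q[:,2]-c[2],bins=12); k=e[h.argmax()]; s=q[abs(q[:,2]-c[2]-k-(e[1]-e[0])/2)<.002]
    print(lo,len(q),k.round(4),len(s),cv2.minAreaRect(s[:,:2].astype(np.float32)),s.min(0).round(4),s.max(0).round(4))
print([blob(P,.06,.095,k,.03) for k in ((.61,-.275),(.514,-.18),(.61,-.087))])
p=get_image("scene"); W=cloud(p); px=p["pixels"]
P=W.reshape(-1,3); ok=np.isfinite(P).all(1)&(np.hypot(P[:,0]-.61,P[:,1]+.18)<.06)&(P[:,2]>.15)&(P[:,2]<.275)
q=P[ok]; print(len(q))
for z0 in np.arange(.155,.275,.01):
    s=q[abs(q[:,2]-z0)<.005]
    if len(s)>3: print(z0.round(3),len(s),s.min(0).round(4)[:2],s.max(0).round(4)[:2])
E
```

```text
t 24.0 pos [ 0.6096 -0.1737  0.2798] rot [ 1.800e+02 -2.000e-02  9.007e+01] q6 62.2 F [-0.3  0.7 -4.8] op 0.0309
  shift [-6.6 -0.1 72.8] mm turn [ 0.   -0.02  0.07]
-0.03 2631 -0.0196 1607 ((0.6095149517059326, -0.15203195810317993), (0.03591768816113472, 0.01809951476752758), 0.9035144448280334) [ 0.5915 -0.1614  0.2593] [ 0.6274 -0.143   0.2633]
0.035 23041 0.0496 8855 ((0.6097747683525085, -0.17030681669712067), (0.08686257153749466, 0.0348215214908123), 1.57968008518219) [ 0.5661 -0.1877  0.3285] [ 0.653  -0.1525  0.3325]
[0, (1308, array([ 0.5173, -0.1781,  0.077 ]), array([ 0.5158, -0.1797]), 0.0193), (1432, array([ 0.6104, -0.0849,  0.0787]), array([ 0.6105, -0.0851]), 0.019)]
565
0.175 22 [ 0.6044 -0.1911] [ 0.6267 -0.1642]
0.185 13 [ 0.6201 -0.1856] [ 0.6269 -0.1646]
0.195 12 [ 0.6176 -0.2008] [ 0.6263 -0.1692]
0.205 47 [ 0.592  -0.2033] [ 0.6266 -0.1468]
0.215 59 [ 0.5934 -0.2027] [ 0.6272 -0.1476]
0.225 58 [ 0.5912 -0.2022] [ 0.6276 -0.1469]
0.235 65 [ 0.5914 -0.2032] [ 0.6275 -0.1476]
0.245 70 [ 0.5928 -0.2027] [ 0.628  -0.1481]
0.255 76 [ 0.5931 -0.2033] [ 0.6279 -0.1474]
0.265 122 [ 0.591  -0.2026] [ 0.6269 -0.1701]
0.275 18 [ 0.5962 -0.1943] [ 0.6241 -0.1792]
```

Emit:
arm_command([
  {"x":-0.004,"y":0,"z":0,"rx":0,"ry":0,"rz":0,"claw":0.02},
  {"x":-0.003,"y":0,"z":0.01,"rx":0,"ry":0,"rz":0,"claw":0.02},
  {"x":0,"y":0,"z":0.02,"rx":0,"ry":0,"rz":0,"claw":0.02},
  {"x":0,"y":0,"z":0.02,"rx":0,"ry":0,"rz":0,"claw":0.02},
  {"x":0,"y":0,"z":0.01,"rx":0,"ry":0,"rz":0,"claw":0.02},
  {"x":0,"y":0,"z":0.005,"rx":0,"ry":0,"rz":0,"claw":0.02},
  {"x":0,"y":0,"z":0,"rx":0,"ry":0,"rz":0,"claw":0.02},
  {"x":0,"y":0,"z":0,"rx":0,"ry":0,"rz":0,"claw":0.02},
])

```text
time: 24.85
position: [0.6098, -0.1823, 0.2157]
eef_rot: [179.9, 0.0, 90.0]
wrist_force: [0.4, -0.1, -4.3]
opening: 0.0311
```

```bash
cat > last.py <<'E'
from h import *
import sys
P,p,W=shot("w"+sys.argv[1]); go([.6093,-.1803,.2028],90); c=read_state()["position"]
q=P[(abs(P[:,2]-c[2]+.018)<.004)&(np.hypot(P[:,0]-c[0],P[:,1]-c[1])<.045)]
e=[(x,np.percentile(q[abs(q[:,0]-c[0]-x)<.002,1],99)) for x in np.arange(-.014,.015,.004)]
print("ledge z",np.median(q[:,2]).round(4),"x",q[:,0].min().round(4),q[:,0].max().round(4),"y edge",np.mean([v for _,v in e]).round(4),"yaw",np.degrees(np.polyfit(*zip(*e),1)[0]).round(2))
print("c1,c2",[blob(P,.06,.095,k,.03) for k in ((.514,-.18),(.61,-.087))])
p=get_image("scene"); W=cloud(p); px=p["pixels"]; cv2.imwrite(f"pics/s{sys.argv[1]}.png",cv2.resize(px[180:330,220:400],None,fx=4,fy=4,interpolation=cv2.INTER_CUBIC))
Q=W.reshape(-1,3); B=px.reshape(-1,3).astype(int); ok=np.isfinite(Q).all(1)&(np.hypot(Q[:,0]-.61,Q[:,1]+.18)<.045)
red=ok&(B[:,2]>B[:,0]*2)&(B[:,2]>B[:,1]*1.6)&(Q[:,2]<.087); print("red",red.sum(),Q[red].max(0).round(4),Q[red].min(0).round(4))
q=Q[ok&(Q[:,2]>.087)&(Q[:,2]<.2)]
for z0 in np.arange(.0875,.2,.005):
    s=q[abs(q[:,2]-z0)<.0025]
    if len(s)>1: print(z0.round(4),len(s),s.min(0).round(4)[:2],s.max(0).round(4)[:2])
E
python3 -W ignore last.py 16
```

```text
t 24.9 pos [ 0.6099 -0.1824  0.2159] rot [1.7992e+02 5.0000e-02 8.9990e+01] q6 61.6 F [-0.1 -0.5 -3.9] op 0.0317
  shift [ 2.1 -0.6 13. ] mm turn [ 0.08  0.05 -0.01]
ledge z 0.1979 x 0.5917 0.628 y edge -0.1518 yaw 0.07
c1,c2 [(1988, array([ 0.5176, -0.1781,  0.077 ]), array([ 0.5156, -0.1797]), 0.0191), (2265, array([ 0.6104, -0.0851,  0.0787]), array([ 0.6105, -0.0854]), 0.019)]
red 17 [ 0.6254 -0.1716  0.0832] [ 0.5962 -0.1975  0.078 ]
0.1075 7 [ 0.6186 -0.1961] [ 0.6266 -0.1767]
0.1125 7 [ 0.6205 -0.1944] [ 0.6263 -0.176 ]
0.1175 8 [ 0.6209 -0.1947] [ 0.6266 -0.1769]
0.1225 3 [ 0.6253 -0.1882] [ 0.6271 -0.1766]
0.1275 6 [ 0.6239 -0.1908] [ 0.6263 -0.1763]
0.1325 3 [ 0.6256 -0.1852] [ 0.6269 -0.1752]
0.1375 16 [ 0.5957 -0.2113] [ 0.6266 -0.1575]
0.1425 28 [ 0.5933 -0.2117] [ 0.6268 -0.1532]
0.1475 23 [ 0.5938 -0.211 ] [ 0.6267 -0.1536]
0.1525 21 [ 0.5912 -0.2115] [ 0.6273 -0.1526]
0.1575 24 [ 0.5911 -0.2109] [ 0.628  -0.1596]
0.1625 26 [ 0.5975 -0.2115] [ 0.6281 -0.153 ]
0.1675 30 [ 0.5924 -0.2113] [ 0.6277 -0.152 ]
0.1725 28 [ 0.5931 -0.2111] [ 0.6279 -0.1528]
0.1775 21 [ 0.5939 -0.2109] [ 0.628  -0.1597]
0.1825 32 [ 0.5941 -0.2107] [ 0.6282 -0.1593]
0.1875 37 [ 0.5945 -0.2109] [ 0.6278 -0.1574]
0.1925 20 [ 0.592  -0.2115] [ 0.6271 -0.1795]
0.1975 61 [ 0.5906 -0.2116] [ 0.6275 -0.1775]
```

Emit:
arm_command([
  {"x":0.0015,"y":-0.0005,"z":0.004,"rx":0,"ry":0,"rz":0,"claw":0.02},
  {"x":0,"y":0,"z":0.005,"rx":0,"ry":0,"rz":0,"claw":0.02},
  {"x":0,"y":0,"z":0.003,"rx":0,"ry":0,"rz":0,"claw":0.02},
  {"x":0,"y":0,"z":0,"rx":0,"ry":0,"rz":0,"claw":0.02},
  {"x":0,"y":0,"z":0,"rx":0,"ry":0,"rz":0,"claw":0.02},
  {"x":0,"y":0,"z":0,"rx":0,"ry":0,"rz":0,"claw":0.02},
])

```text
time: 25.55
position: [0.609, -0.1807, 0.2029]
eef_rot: [180.0, 0.0, 90.0]
wrist_force: [0.5, 0.2, -4.6]
opening: 0.0311
```

```bash
python3 -W ignore last.py 17
```

```text
t 25.6 pos [ 0.609  -0.1808  0.2029] rot [1.7998e+02 2.0000e-02 8.9990e+01] q6 61.7 F [ 0.2  0.4 -4.8] op 0.0313
  shift [0.5 0.3 0.1] mm turn [ 0.02  0.02 -0.01]
ledge z 0.1851 x 0.5911 0.6271 y edge -0.1502 yaw 0.01
c1,c2 [(2160, array([ 0.5176, -0.1779,  0.0768]), array([ 0.5156, -0.1796]), 0.0193), (2476, array([ 0.6104, -0.085 ,  0.0787]), array([ 0.6103, -0.0851]), 0.0192)]
red 2 [ 0.6241 -0.1883  0.082 ] [ 0.5998 -0.1961  0.0805]
0.0925 4 [ 0.6039 -0.1968] [ 0.6245 -0.184 ]
0.0975 6 [ 0.6192 -0.1934] [ 0.6261 -0.1765]
0.1025 8 [ 0.619  -0.1927] [ 0.6253 -0.1758]
0.1075 7 [ 0.6225 -0.189 ] [ 0.6259 -0.1753]
0.1125 3 [ 0.6219 -0.1878] [ 0.6247 -0.1834]
0.1175 6 [ 0.6243 -0.1869] [ 0.6262 -0.1749]
0.1225 9 [ 0.5904 -0.2087] [ 0.6255 -0.178 ]
0.1275 19 [ 0.594  -0.2096] [ 0.6254 -0.1569]
0.1325 27 [ 0.5911 -0.21  ] [ 0.626  -0.1524]
0.1375 16 [ 0.5952 -0.2093] [ 0.6258 -0.1524]
0.1425 24 [ 0.5917 -0.21  ] [ 0.6267 -0.1519]
0.1475 26 [ 0.5927 -0.2093] [ 0.627  -0.1514]
0.1525 28 [ 0.5935 -0.2097] [ 0.6274 -0.1521]
0.1575 24 [ 0.5896 -0.2094] [ 0.6269 -0.1515]
0.1625 24 [ 0.5969 -0.2094] [ 0.6271 -0.1577]
0.1675 29 [ 0.5909 -0.2094] [ 0.6275 -0.1536]
0.1725 33 [ 0.5915 -0.2095] [ 0.6271 -0.1571]
0.1775 24 [ 0.5925 -0.2098] [ 0.627  -0.1602]
0.1825 28 [ 0.5894 -0.2095] [ 0.6263 -0.1783]
0.1875 81 [ 0.5908 -0.2102] [ 0.6266 -0.1762]
0.1925 16 [ 0.5953 -0.2005] [ 0.624  -0.1863]
0.1975 12 [ 0.5988 -0.2005] [ 0.6239 -0.1866]
```

View pics/s17.png

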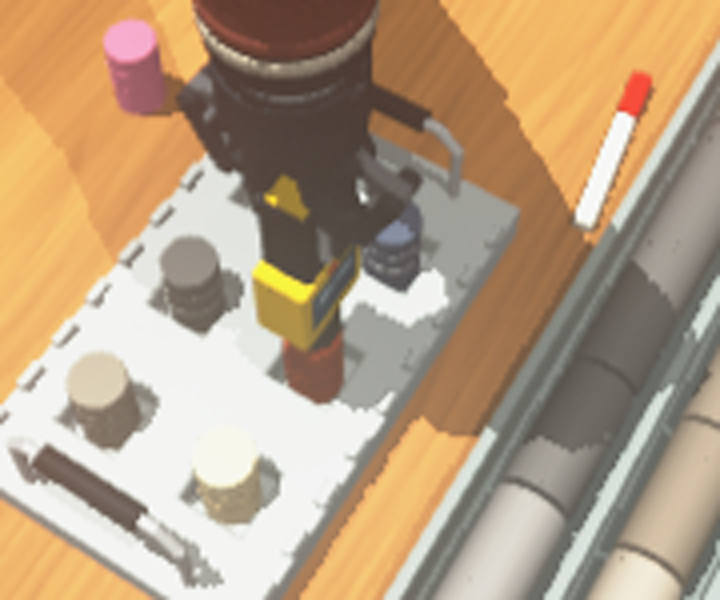

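Tenth picture: the scanner stands upright and square over the rust core at (315,345), with the gap hidden by the view angle. The measurements put the nose at about z = 0.090 over the core, within 1 mm laterally. The wrist force is still just the hanging weight. Handing in.

```bash
python3 -c "
from h import *
s=read_state(); print(s['time'],s['dq'].round(2),s['position'],s['wrist_force'])
print(finish_job())"
```

```text
25.65 [ 0.08  0.05 -0.01  0.02  0.05  0.2 ] [ 0.60905424 -0.18075486  0.20291024] [-0.03098509  0.44113131 -4.18793888]
the job is handed in; nothing more can be done
None
```

The job is done and handed in at 25.65 s of the 72 s allowed. `finish_job()` gives no verdict, so the checks below are my own measurements.

- **Cores:** The pale core stands in pocket3 and the rust core in pocket4. I lowered each until it touched the floor at about 6 N before letting go. A wrist view after release showed both upright, with their tops level with the neighbouring cores and about 1–2 mm from the pocket centres.
- **Scanner:** I lifted it straight out of the holster and carried it over the left bail with the nose about 5 cm clear. It is held at 80 N with the screen toward the tray's +x, within about 0.1° of square and with no measurable tilt. The nose is within 1 mm of the rust core's centre and about 10 mm above its top.
- **Not touching:** The wrist force was still only the hanging weight (about -4.5 N), so the nose is not on the core. The last picture's angle hid the gap itself, so its size comes from the depth readings.
- **Disagreements:** The overhead camera's y readings were about 3 mm off the other two, so I worked from the wrist and scene cameras. The wrist camera's heights also read 1–1.5 mm low, which leaves the gap uncertain by about that much.
- **Other objects:** I never touched anything else. In the last pictures the other cores and the marker looked unmoved. I did not re-measure the mouse, bottle or hammer.

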